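Post a sample box through the intake flap

ROBOT

A 7-joint arm with a two-finger parallel gripper is mounted at the origin on the work surface. World frame = base frame: x ahead of the robot, y to its left, z up, the work surface at z = 0. Lengths are in m, angles in rad, forces in N, time in s.
With the tool pointing down it reaches from about 0.425 to 0.925 m from the base axis. Payload 6.8 kg.
Tool frame: the origin (TCP) lies between the finger pads; the fingertips stand ctrl.tip_extent ahead of it and the grasp point (between the pads) lies 6 mm ahead of it (ctrl.tip_extent is the distance from the TCP to the fingertips, in m); z points along the fingers, y is the line along which they close (so a half turn about z gives the same grasp; the last joint's range is limited). The gripper opens to 88 mm and grips with 3 to 60 N. Pads are 20 mm wide; open, the fingers measure 115 mm over their backs; the gripper's body (75 mm by 178 mm) begins 61 mm behind the grasp point.
Start: joints at [1.068, 0.477, 0.022, 1.555, -0.011, 1.109, -0.083], TCP at [0.26, -0.623, 0.248] pointing down, gripper open.
Joint ranges: [-2.96, 2.96], [-0.34, 2.1], [-1.41, 1.46], [0.24, 2.44], [-1.37, 4.51], [0.17, 1.92], [-2.96, 2.96]. Speed limits (rad/s): [2.39, 2.39, 3.14, 3.14, 3.14, 3.14, 3.14].

INTERFACE

Orientations are given as a rotation vector (axis times angle).
In Python, from station import ctrl gives the robot as it stands. The module is installed in compiled form; this text tells all that it offers.
- The arm moves only by the shell command python3 -m creep 'ROWS' [FORCE]. ROWS is a JSON object of lists of equal length, an entry for each row: "xyz": the shift along the tool's x, y, z in m, a list of three; "twist": the turn about the tool's z in rad; "gripper": the opening, from -1 (shut) to 1 (fully open). In form: {"xyz": [[tx, ty, tz], ...], "twist": [twist, ...], "gripper": [gripper, ...]}. A call has 1 to 10 rows; each row shifts and turns the commanded pose from where the row before left it, along the tool's axes as they then stand; what a row does not reach is not made up. A row lasts 1/8 s, in which the tool goes at most 62.5 mm and 10.7 degrees, less where a joint would pass 70% of its speed; a pose out of reach is approached as far as the arm can. A call is refused whole if a number of a shift passes 0.0625 or a number of a turn 0.188, either way. A call with a gripper value outside its range is refused whole. The fingers move at their own pace and stop on an object; FORCE is the grip in N (left out, the last holds). Time passes only in rows, so rows that do not move let the fingers close. It gives the time, the measured TCP pose, the force, the opening and the grip force at its end, in the units of the state.
- ctrl.get_state(): the state, without advancing time (a new reading comes with each control period).
- ctrl.read_camera(name): name is "scene" or "top" or "wrist"; returns (picture, depth): 384x512x3 uint8, red, green, blue; 384x512 float32, m along the optical axis (not along the pixel's ray), 0 where there is no reading.
- ctrl.calibration(name): a dict with "intrinsics" (3x3 intrinsics, pixels), "position" and "attitude" of the camera in the world. Camera axes: x right, y down, z forward; pixel columns grow to the right and rows downward; lengths in m; the calibration is good to about 2 mm. A picture is of the moment at which its call begins: read the wrist's pose just before it. calibration takes no time and is no camera call; for the wrist camera it gives the pose at the moment of the call.
- ctrl.finish_job(): hands the job in; it is judged then, once.
Trained networks look in the newest picture that a camera, given by its name, has taken for a name from the list of things; names that differ only in an ending like _2 or _b are one class to them, and where a whole thing is asked for, a point or a joint stands for the part that bears it (a point fixed in the world has none). Each returns a list of dicts, best first, with "p" (0 to 1); they miss things now and then, are a little off and sometimes report something else, mostly with a low value. They report only what shows in the picture. A call takes as long as a camera call. They do not tell look-alikes from the thing itself.
- ctrl.boxes_of(name, camera): "pixel" ([column, row] in pixels, amid what is visible of it).
The state is a dict: "t": time; "joint_positions": joint angles; "qvel": joint speeds; "joint_efforts": joint torques, N m; "eef_pos": TCP position; "orientation": TCP orientation; "wrist_force": force on the tool from outside, world axes, zero at the start; "wrist_torque": the same for the moment, N m; "gripper_width": finger opening in m; "grip_force": force on a finger pad.
Only numpy, scipy, OpenCV 4.12 (cv2) and the standard library are available. Lean on these libraries where they do the work, as an engineer would, in place of code of your own. Each camera call takes 0.05 s, during which the arm holds its last target. There are 200 camera calls.

TASK

Post the sealed sample box into the intake cabinet without picking it up: with the fingertips slide it steadily along the loading shelf, lined up with the mouth, push it in through the hanging flap and on until it tips over the edge inside and slides down the chute. Then draw the fingers back out so that the flap swings shut behind it. Leave the jar, the weighing boat and everything else on the bench where they stand.

Things in the scene. Friction and masses are not known exactly. Their poses are not given: they have to be found in the camera images.
- mouth (a point): Middle of the sill of the intake cabinet's mouth (fixed cabinet, white frame, clear plastic sides, roof and end): on the line of the shut flap, at shelf level, 90 mm above the bench. x points into the cabinet, y to its left, z up. The mouth is 150 mm wide (y -75 to +75 mm) between white posts (22 mm wide, x -6 to +10 mm). All x, y below are along these axes, from this point.
- shelf (a point): Middle of the top of the level steel loading shelf in front of the mouth: shelf x from -210 to -10 mm, y from -170 to +170 mm; lips 12 mm high along its left and right sides only, its front is open. Same axes as the mouth. A slick white sill carries on from it, level and flush, through the mouth.
- lintel (a point): Middle of the underside of the white lintel over the mouth, 143 mm above the shelf; the lintel is 20 mm high, x -6 to +10 mm. An upright gripper is stopped by it; one tilted 25 to 45 degrees, fingertips leading inward, passes below it.
- chute_edge (a point): Middle of the edge inside, at shelf level, 40 mm in from the mouth, where the level sill ends and a slick chute falls away at 30 degrees to a clear end wall 180 mm in from the mouth. The box tips when its middle passes this edge (its rear face is then 5 mm inside the mouth) and slides down by itself: the fingertips must follow it 5 to 20 mm in under the flap.
- flap (a joint): Flap hanging in the mouth: smooth aluminium leaf 146 mm wide, 135 mm high, 110 g, hinged along y 138 mm above the sill. 0 = shut (lower edge about 2 mm above the sill and 8 mm inside); grows as it is pushed inward, to 1.4 rad. It does not open outward. Only its own weight shuts it; it stays open while anything is under it. About 1 N opens it.
- sample_center (a point): Centre (half-way up) of the sealed sample box to be posted: low white tub with clear lid, small moulded pieces inside, 70 mm along its x, 90 mm along its y, 30 mm high, 0.1 to 0.24 kg, loose on the shelf, its long side roughly across the way in (turned up to 0.35 rad), up to 55 mm left or right of the mouth's middle. z up.
- jar: Bystander: small round amber glass jar with white cap, 38 mm across, 45 mm high, on the shelf near one of the mouth's posts (left or right). Origin at the middle of its underside.
- boat: Bystander: small square white weighing boat, open, 40 x 40 x 18 mm, on the shelf near the other post. Origin at the middle of its underside.
- beaker: Bystander: glass beaker, 68 mm across, 90 mm high, on the bench to the left. Origin at the middle of its underside.
- bottle: Bystander: white plastic bottle with yellow cap, 64 mm across, 150 mm high, on the bench to the right. Origin at the middle of its underside.
- tweezers: Bystander: steel tweezers lying on the bench to the left, 135 mm long, 6 mm high. Origin at the middle of the underside.
- carton: Bystander: plain paper carton, 60 x 110 x 45 mm, on the bench to the right. Origin at the middle of its underside.
- dish: Bystander: white shallow dish, 84 mm across, 16 mm high, on the bench to the right. Origin at the middle of its underside.
Mind the look-alikes: they are no part of the job. What is shaped like the part that bears sample_center but blue or pink is not meant.

How it is judged:
By the outcome, as a careful person would: the job done as asked, in the order asked, and still so for the second after the job is handed in, with the robot touching nothing.
It also fails if it takes over 45 s, if anything falls off the work surface, if the arm or the gripper's body presses on something with over 40 N, if the wrist force passes 120 N, or if a joint passes its speed limit or range.

## Working session

There is one attempt and no reset: what is moved stays moved. The work goes in short steps, Python scripts to look and compute and a shell command to move; the robot and the scene stay as the last step left them, time stands still between calls to the robot, and variables do not carry over. Pictures are saved under pics/ and viewed, at most 10 in all, crops included, and the job is handed in when it is done.

```bash
mkdir -p pics
cat > h.py <<'E'
import numpy as np, cv2
from scipy.spatial.transform import Rotation as R
from station import ctrl
def att(c):
    a=np.array(c["attitude"],float)
    return a if a.shape==(3,3) else (R.from_rotvec(a).as_matrix() if a.size==3 else R.from_quat(a).as_matrix())
def cloud(name):
    c=ctrl.calibration(name); im,d=ctrl.read_camera(name)
    K=np.array(c["intrinsics"]); v,u=np.mgrid[:384,:512]
    P=np.stack([(u-K[0,2])/K[0,0]*d,(v-K[1,2])/K[1,1]*d,d],-1)@att(c).T+np.array(c["position"])
    P[d==0]=np.nan
    return im,P
def save(im,n): cv2.imwrite(f"pics/{n}.png",im[...,::-1])
E
python3 - <<'E'
from h import *
print(ctrl.get_state()); print(ctrl.tip_extent)
ims=[]
for n in ["scene","top"]:
    c=ctrl.calibration(n); print(n,c)
    im,P=cloud(n); save(im,n); np.savez(n,im=im,P=P)
    for k in ["mouth","shelf","lintel","chute_edge","flap","sample_center","jar","boat"]:
        for b in ctrl.boxes_of(k,n)[:4]:
            u,v=map(int,np.round(b["pixel"])); print(n,k,b,P[v,u].round(3))
E
```

```text
{'t': 0.0, 'joint_positions': array([ 1.06789091,  0.47779622,  0.022352  ,  1.5564646 , -0.01150138,
        1.10927286, -0.08310083]), 'qvel': array([-0.00062412,  0.00062858,  0.00014127, -0.00140823,  0.00089833,
       -0.0010881 , -0.00051704]), 'joint_efforts': array([-1.61627131e-04, -5.82847095e+01,  1.53465170e+00, -2.72606313e+01,
       -5.43602253e-02,  1.69015367e-02,  1.31034085e-04]), 'eef_pos': array([ 0.25939015, -0.62256298,  0.24667897]), 'orientation': array([-3.07886668e+00, -6.15810833e-01,  7.70601929e-04]), 'wrist_force': array([ 0.34514916, -1.05724768, -0.24621421]), 'wrist_torque': array([-0.03023007,  0.00333615,  0.00460043]), 'grip_force': 0.0, 'gripper_width': 0.08747488361063156}
0.025
scene {'intrinsics': array([[474.41081866,   0.        , 254.68877411],
       [  0.        , 474.41081866, 193.64539244],
       [  0.        ,   0.        ,   1.        ]]), 'position': array([0.43770221, 1.07111028, 0.99160566]), 'attitude': array([-0.09984521,  2.80122957, -1.37429982])}
scene mouth {'pixel': [191.3, 231.7], 'p': 0.96} [0.654 0.173 0.159]
scene shel
[... 1288 characters left out ...]
el': [211.7, 165.7], 'p': 0.97} [0.629 0.107 0.092]
top lintel {'pixel': [261.3, 171.4], 'p': 0.29} [ 0.611 -0.041  0.093]
top chute_edge {'pixel': [210.3, 164.4], 'p': 0.67} [0.636 0.113 0.092]
top flap {'pixel': [214.3, 149.6], 'p': 0.81} [0.659 0.096 0.155]
top sample_center {'pixel': [223.6, 193.5], 'p': 0.81} [0.534 0.069 0.122]
top sample_center {'pixel': [199.3, 276.5], 'p': 0.78} [0.305 0.15  0.026]
top sample_center {'pixel': [304.5, 193.1], 'p': 0.66} [ 0.554 -0.176  0.034]
top sample_center {'pixel': [282.1, 256.4], 'p': 0.59} [ 0.36  -0.101  0.029]
top jar {'pixel': [171.2, 165.2], 'p': 0.71} [0.621 0.224 0.135]
top boat {'pixel': [259.5, 173.8], 'p': 0.71} [ 0.602 -0.038  0.091]
```

Run:
```python
from h import *
a=np.load("scene.npz")["im"];b=np.load("top.npz")["im"]
save(cv2.resize(a[130:340,90:360],(800,600),interpolation=cv2.INTER_CUBIC),"s1")
save(cv2.resize(b[90:300,120:400],(800,600),interpolation=cv2.INTER_CUBIC),"t1")
```

```text
(no output)
```

View pics/s1.png

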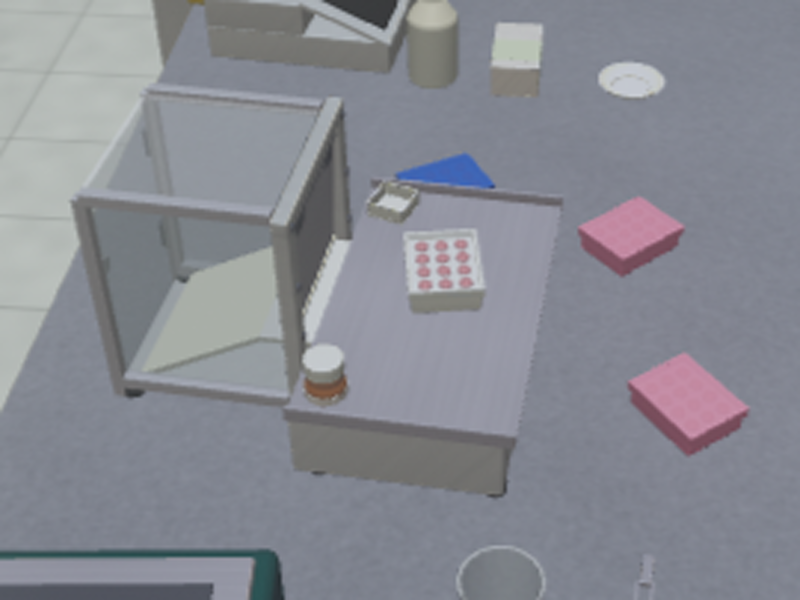

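View pics/t1.png

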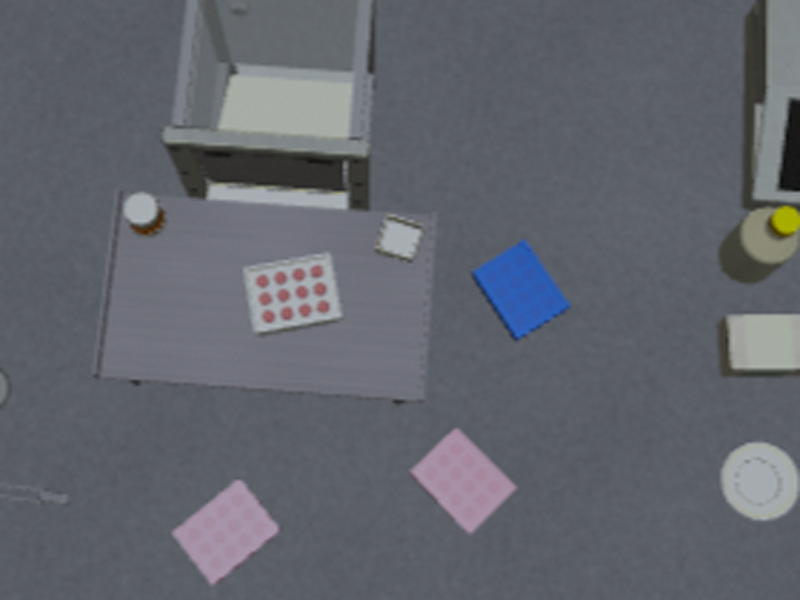

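The pictures show the white tub with the clear lid on the shelf at top pixel (222,193). Candidates for sample_center are white (223,193), pink (199,276), pink (282,256) and blue (304,193). I choose the white one on the shelf. The jar is by the left post (171,165) and the boat by the right post (260,173).

```bash
cat >> h.py <<'E'
def rect(p):
    (c,s,a)=cv2.minAreaRect((p*1000).astype(np.float32)); return np.array(c)/1000,np.array(s)/1000,a
E
python3 - <<'E'
from h import *
for n in ["top","scene"]:
    z=np.load(n+".npz");P=z["P"];im=z["im"]
    X,Y,Z=np.moveaxis(P,-1,0)
    reg=(X>.38)&(X<.75)&(Y>-.12)&(Y<.32)
    m=reg&(abs(Z-.09)<.006)
    m=cv2.morphologyEx(m.astype(np.uint8),cv2.MORPH_OPEN,np.ones((3,3)))>0
    k,l,st,_=cv2.connectedComponentsWithStats(m.astype(np.uint8)); i=1+st[1:,4].argmax()
    p=P[l==i]; print(n,"shelf",rect(p[:,:2]),np.median(p[:,2]))
    b=reg&(Z>.108)&(Z<.13)&(X<.6)&(Y>0)&(Y<.15); p=P[b]
    print("box",rect(p[:,:2]),np.median(p[:,2]),b.sum())
    # top rows: front edge of lintel
    L=reg&(Z>.2)&(Z<.27)&(X<.72); print("lintel",rect(P[L][:,:2]),np.percentile(P[L][:,2],[5,50,95]))
    # lowest-x edge of lintel band
    q=P[L]; 
    fr=[]
    for y0 in np.arange(-.02,.22,.02):
        s=q[abs(q[:,1]-y0)<.01]
        if len(s): fr.append((y0,np.percentile(s[:,0],5),np.percentile(s[:,0],95)))
    print(np.round(fr,3))
    for nm,r in [("jar",(X>.58)&(X<.66)&(Y>.18)&(Y<.26)&(Z>.105)&(Z<.145)),("boat",(X>.55)&(X<.64)&(Y>-.09)&(Y<0)&(Z>.098)&(Z<.115))]:
        print(nm,rect(P[r][:,:2]),r.sum())
im=np.load("top.npz")["im"]; save(cv2.resize(im[140:230,150:280],(780,540),interpolation=cv2.INTER_CUBIC),"t2")
E
```

```text
top shelf (array([0.55414276, 0.1037728 ]), array([0.33324527, 0.21710957]), 84.75311279296875) 0.0908216051861439
box (array([0.54146118, 0.07672345]), array([0.0718681 , 0.09011526]), 9.629565238952637) 0.12045675079307272 735
lintel (array([0.679633  , 0.09427307]), array([0.19548671, 0.08064818]), 89.99713897705078) [0.21608453 0.25032142 0.25578127]
[[0.    0.641 0.716]
 [0.02  0.642 0.715]
 [0.04  0.645 0.716]
 [0.06  0.647 0.715]
 [0.08  0.649 0.716]
 [0.1   0.651 0.716]
 [0.12  0.652 0.715]
 [0.14  0.654 0.717]
 [0.16  0.656 0.716]
 [0.18  0.656 0.713]
 [0.2   0.66  0.663]]
jar (array([0.6412973 , 0.21480698]), array([0.03405256, 0.07531924]), 37.04454040527344) 165
boat (array([ 0.59232745, -0.04065319]), array([0.05985518, 0.07576765]), 86.17510986328125) 94
scene shelf (array([0.55066156, 0.0936593 ]), array([0.32964673, 0.2166026 ]), 84.84257507324219) 0.09073521379866423
box (array([0.53868164, 0.07409756]), array([0.0700827 , 0.09884776]), 9.392881393432617) 0.12035825091321328 617
lintel (array([0.68558887, 0.09110825]), array([0.19789748, 0.08260071]), 84.6024398803711) [0.20721555 0.24947947 0.25487119]
[[0.    0.638 0.714]
 [0.02  0.64  0.714]
 [0.04  0.643 0.716]
 [0.06  0.645 0.715]
 [0.08  0.646 0.717]
 [0.1   0.648 0.715]
 [0.12  0.65  0.715]
 [0.14  0.652 0.716]
 [0.16  0.655 0.718]
 [0.18  0.655 0.714]
 [0.2   0.657 0.669]]
jar (array([0.63292975, 0.21339186]), array([0.035033  , 0.07628435]), 19.927961349487305) 258
boat (array([ 0.59368256, -0.0372499 ]), array([0.08443066, 0.07596539]), 81.63780212402344) 159
```

View pics/t2.png

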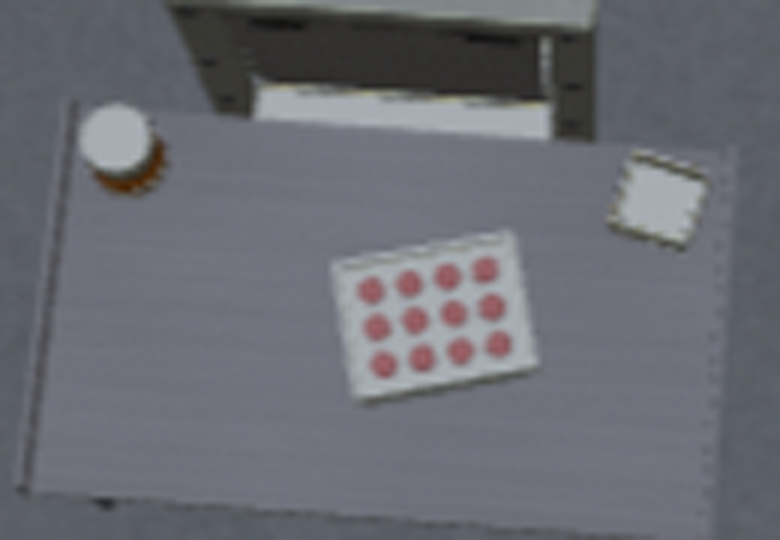

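The crop confirms the box: white tub, clear lid, pink-red pieces, crop (435,318), turned about +15° to the mouth. Jar and boat stand clear of the way in. Next, refining the mouth frame.

Run:
```python
from h import *
psi=-0.0917; ex=np.array([np.cos(psi),np.sin(psi)]); ey=np.array([-ex[1],ex[0]])
for n in ["top","scene"]:
    P=np.load(n+".npz")["P"].reshape(-1,3); P=P[~np.isnan(P[:,0])]
    a=P[:,:2]@ex; b=P[:,:2]@ey; z=P[:,2]
    L=(z>.246)&(z<.262)&(a>.55)&(a<.72)&(b>0)&(b<.32)
    f=a[L].min(); S=L&(a<f+.018)
    print(n,"lintel a",np.percentile(a[L],[0,1]),"b",b[S].min(),b[S].max(),"mid",(b[S].min()+b[S].max())/2)
    s=(abs(z-.0905)<.006)&(a>.4)&(a<.62)&(b>-.05)&(b<.36)
    print(" shelf a min",np.percentile(a[s],[0,.5,1]),"b",np.percentile(b[s],[0,.3,99.7,100]))
    lip=(abs(z-.102)<.004)&(a>.42)&(a<.57)&(b>-.05)&(b<.36)&((b<.0)|(b>.28))
    print(" lip b",np.percentile(b[lip&(b<.15)],[5,50,95]) if (lip&(b<.15)).any() else 0,np.percentile(b[lip&(b>.15)],[5,50,95]) if (lip&(b>.15)).any() else 0)
    # post front faces: z .12-.22
    for z0 in (.13,.17,.21):
        q=(abs(z-z0)<.02)&(a>.58)&(a<.66)&(b>.02)&(b<.29); h=np.histogram(b[q],np.arange(.02,.3,.01))
        print(" ",z0,[(round(x,2),c,round(np.median(a[q][(b[q]>=x)&(b[q]<x+.01)]),3)) for c,x in zip(*h) if c>2])
    bx=(z>.114)&(z<.13)&(a>.45)&(a<.6)&(b>.05)&(b<.2)
    print(" box ab",a[bx].min(),a[bx].max(),b[bx].min(),b[bx].max())
```

```text
top lintel a [0.63632412 0.63746215] b 0.05569145437195894 0.2519707294144525 mid 0.1538310918932057
 shelf a min [0.43357675 0.43447603 0.43529455] b [-0.01547448 -0.01187696  0.31952293  0.32442101]
 lip b [-0.01636932 -0.01457704 -0.01250534] [0.31881417 0.3208329  0.32347893]
  0.13 [(np.float64(0.05), np.int64(8), np.float64(0.639)), (np.float64(0.06), np.int64(13), np.float64(0.638)), (np.float64(0.07), np.int64(12), np.float64(0.639)), (np.float64(0.08), np.int64(12), np.float64(0.649)), (np.float64(0.09), np.int64(10), np.float64(0.649)), (np.float64(0.1), np.int64(12), np.float64(0.649)), (np.float64(0.11), np.int64(12), np.float64(0.649)), (np.float64(0.12), np.int64(10), np.float64(0.649)), (np.float64(0.13), np.int64(11), np.float64(0.649)), (np.float64(0.14), np.int64(12), np.float64(0.649)), (np.float64(0.15), np.int64(13), np.float64(0.648)), (np.float64(0.16), np.int64(9), np.float64(0.649)), (np.float64(0.17), np.int64(12), np.float64(0.648)), (np.float64(0.18), np.int64(11), np.float64(0.649)), (np.float64(0.19), np.int64(12), np.float64(0.649)), (np.float64(0.2), n
[... 5511 characters left out ...]
3), np.int64(9), np.float64(0.642)), (np.float64(0.14), np.int64(11), np.float64(0.641)), (np.float64(0.15), np.int64(11), np.float64(0.642)), (np.float64(0.16), np.int64(9), np.float64(0.642)), (np.float64(0.17), np.int64(11), np.float64(0.642)), (np.float64(0.18), np.int64(8), np.float64(0.641)), (np.float64(0.19), np.int64(10), np.float64(0.641)), (np.float64(0.2), np.int64(10), np.float64(0.641)), (np.float64(0.22), np.int64(4), np.float64(0.659)), (np.float64(0.23), np.int64(29), np.float64(0.636)), (np.float64(0.24), np.int64(67), np.float64(0.642)), (np.float64(0.25), np.int64(14), np.float64(0.643))]
 box ab 0.4838264716894064 0.5731546879197955 0.07009797357795793 0.1772458816698355
```

```bash
python3 -m creep '{"xyz":[[0,0,-0.05],[0,0,-0.05],[0,0,-0.05],[0,0,-0.05],[0.024,-0.05,0],[0.024,-0.05,0],[0.024,-0.05,0],[0.024,-0.05,0],[0.024,-0.05,0],[0.024,-0.05,0]],"twist":[0.122,0.122,0.122,0.122,0,0,0,0,0,0],"gripper":[0,0,0,0,0,0,0,0,0,0]}'
python3 -m creep '{"xyz":[[0.024,-0.05,0],[0.024,-0.05,0],[0.024,-0.05,0],[0.024,-0.05,0],[0.024,-0.05,0],[0.024,-0.05,0]],"twist":[0,0,0,0,0,0],"gripper":[0,0,0,0,0,0]}'
cat >> h.py <<'E'
psi=-0.0917; EX=np.array([np.cos(psi),np.sin(psi),0]); EY=np.array([-EX[1],EX[0],0]); EZ=np.array([0,0,1.])
M=0.643*EX+0.153*EY+0.09*EZ; B=np.stack([EX,EY,EZ])
def st():
    s=ctrl.get_state(); Rm=R.from_rotvec(s["orientation"]).as_matrix(); T=B@Rm
    tcp=B@(s["eef_pos"]-M); tip=tcp+T[:,2]*ctrl.tip_extent
    print("t",round(s["t"],2),"eef",s["eef_pos"].round(4),"q",s["joint_positions"].round(3),"F",s["wrist_force"].round(1),"w",round(s["gripper_width"],4))
    print("mouth frame: tip mm",(tip*1e3).round(1),"tilt",np.degrees(np.arctan2(T[0,2],-T[2,2])).round(2),"side",np.degrees(np.arcsin(T[1,2])).round(2),"yaw",np.degrees(np.arctan2(T[1,0],T[0,0])).round(2)); return s,T,tip
E
python3 -c "
from h import *
st()"
```

```text
t: 2.15
eef_pos: [0.4316, -0.3361, 0.4479]
orientation: [3.138, -0.146, 0.001]
wrist_force: [0.6, 0.5, -0.2]
gripper_width: 0.0437
grip_force: 0.0
t: 2.9
eef_pos: [0.6029, -0.0511, 0.4479]
orientation: [3.138, -0.147, 0.001]
wrist_force: [0.4, 0.5, 0.0]
gripper_width: 0.0439
grip_force: 0.0
t 2.9 eef [ 0.6029 -0.0511  0.4479] q [ 0.185  0.261 -0.264  1.424  0.068  1.465 -1.742] F [0.4 0.5 0. ] w 0.0439
mouth frame: tip mm [ -38.  -148.7  332.9] tilt 0.03 side -0.01 yaw -0.11
```

```bash
python3 -m creep '{"xyz":[[0.05,0,-0.03],[0.05,0,-0.03],[0.05,0,-0.03],[0.05,0,-0.03],[0.05,0,-0.03],[0.05,0,-0.03]],"twist":[0,0,0,0,0,0],"gripper":[0,0,0,0,0,0]}'
python3 -c "
from h import *
st()"
```

```text
t: 3.65
eef_pos: [0.8312, -0.0855, 0.5573]
orientation: [-3.125, 0.179, -0.111]
wrist_force: [0.1, -1.0, 0.6]
gripper_width: 0.0441
grip_force: 0.0
t 3.65 eef [ 0.8312 -0.0855  0.5573] q [-0.042  0.788  0.349  0.386 -0.281  1.915 -1.591] F [ 0.1 -1.   0.6] w 0.0441
mouth frame: tip mm [ 194.3 -161.8  442.4] tilt 4.04 side 0.69 yaw -1.32
```

```bash
python3 -m creep '{"xyz":[[0.05,0,-0.03],[0.05,0,-0.03],[0.05,0,-0.03],[0,0,0]],"twist":[0,0,0,0],"gripper":[0,0,0,0]}'
python3 -c "
from h import *
st()"
python3 -m creep '{"xyz":[[-0.04,0,0.04],[-0.04,0,0.04]],"twist":[0,0],"gripper":[0,0]}'
python3 -c "
from h import *
st()"
```

```text
t: 4.15
eef_pos: [0.8649, -0.0964, 0.5746]
orientation: [-3.119, 0.193, -0.264]
wrist_force: [0.4, 0.4, -0.1]
gripper_width: 0.0439
grip_force: 0.0
t 4.15 eef [ 0.8649 -0.0964  0.5746] q [-0.048  0.881  0.802  0.242 -0.711  1.915 -1.553] F [ 0.4  0.4 -0.1] w 0.0439
mouth frame: tip mm [ 231.2 -169.6  459.9] tilt 9.64 side 0.58 yaw -1.92
t: 4.4
eef_pos: [0.8298, -0.0827, 0.5148]
orientation: [-3.112, 0.183, -0.272]
wrist_force: [1.0, -0.8, 2.5]
gripper_width: 0.0441
grip_force: 0.0
t 4.4 eef [ 0.8298 -0.0827  0.5148] q [-0.302  0.714  0.878  0.796 -0.598  1.636 -1.398] F [ 1.  -0.8  2.5] w 0.0441
mouth frame: tip mm [ 195.2 -158.9  400.2] tilt 9.94 side 1.05 yaw -1.59
```

```bash
python3 -m creep '{"xyz":[[-0.01,0,-0.06],[-0.01,0,-0.06],[-0.01,0,-0.06],[-0.01,0,-0.06],[-0.01,0,-0.06]],"twist":[0,0,0,0,0],"gripper":[0,0,0,0,0]}'
python3 -c "
from h import *
st()"
python3 -m creep '{"xyz":[[0,0,-0.06],[0,0,-0.06],[0,0,-0.06],[0,0,-0.06]],"twist":[0,0,0,0],"gripper":[0,0,0,0]}'
python3 -c "
from h import *
st()"
```

```text
t: 5.03
eef_pos: [0.713, -0.072, 0.7229]
orientation: [-3.098, 0.171, -0.349]
wrist_force: [-1.0, 0.4, -0.4]
gripper_width: 0.044
grip_force: 0.0
t 5.03 eef [ 0.713  -0.072   0.7229] q [-0.094  0.482  0.312  0.535 -0.199  1.915 -1.602] F [-1.   0.4 -0.4] w 0.044
mouth frame: tip mm [  79.1 -158.7  608.5] tilt 12.78 side 1.58 yaw -1.28
t: 5.52
eef_pos: [0.6044, -0.0679, 0.8375]
orientation: [-3.071, 0.183, -0.588]
wrist_force: [0.4, 0.5, -0.0]
gripper_width: 0.0438
grip_force: 0.0
t 5.53 eef [ 0.6044 -0.0679  0.8375] q [-0.229  0.261  0.438  0.606 -0.171  1.915 -1.604] F [ 0.4  0.5 -0. ] w 0.0438
mouth frame: tip mm [ -25.7 -164.8  724.3] tilt 21.63 side 1.18 yaw -1.93
```

```bash
python3 -m creep '{"xyz":[[0.02,0,-0.055],[0.02,0,-0.055],[0.02,0,-0.055],[0.02,0,-0.055],[0.02,0,-0.055]],"twist":[0,0,0,0,0],"gripper":[0,0,0,0,0]}'
python3 -c "
from h import *
st()"
```

```text
t: 6.15
eef_pos: [0.5347, -0.0686, 0.9499]
orientation: [-2.995, 0.189, -0.924]
wrist_force: [0.1, 0.0, -0.1]
gripper_width: 0.044
grip_force: 0.0
t 6.15 eef [ 0.5347 -0.0686  0.9499] q [-0.38   0.16   0.627  0.494 -0.19   1.915 -1.605] F [ 0.1  0.  -0.1] w 0.044
mouth frame: tip mm [ -90.2 -171.9  839.3] tilt 34.2 side 1.03 yaw -2.78
```

```bash
cat >> h.py <<'E'
def plan(*ts):
    s,T,tip=st(); 
    print("line yaw",np.degrees(np.arctan2(T[0,1],-T[1,1])).round(2),"finger z diff per 57mm",(57*T[2,1]).round(1),"lead corner",((tip+.01*T[:,0])*1e3).round(1))
    for t in ts:
        d=T.T@(np.array(t)/1000-tip); n=int(np.ceil(np.linalg.norm(d)/.06)); print(t,"total",d.round(4),"n",n,"per",(d/n).round(4)); tip=np.array(t)/1000
E
python3 - <<'E'
from h import *
plan((-150,-60,150))
s,T,tip=st()
for d in np.radians([-10,-15,-17,-19,-21]):
    Q=T@R.from_rotvec([0,0,d]).as_matrix(); print(np.degrees(d),np.degrees(np.arctan2(Q[0,1],-Q[1,1])),57*Q[2,1])
E
```

```text
t 6.15 eef [ 0.5347 -0.0686  0.9499] q [-0.38   0.16   0.627  0.494 -0.19   1.915 -1.605] F [ 0.1  0.  -0.1] w 0.044
mouth frame: tip mm [ -90.2 -171.9  839.3] tilt 34.2 side 1.03 yaw -2.78
line yaw -1.32 finger z diff per 57mm -2.1 lead corner [ -81.9 -172.3  844.9]
(-150, -60, 150) total [-0.4407 -0.0846  0.5384] n 12 per [-0.0367 -0.007   0.0449]
t 6.15 eef [ 0.5347 -0.0686  0.9499] q [-0.38   0.16   0.627  0.494 -0.19   1.915 -1.605] F [ 0.1  0.  -0.1] w 0.044
mouth frame: tip mm [ -90.2 -171.9  839.3] tilt 34.2 side 1.03 yaw -2.78
-10.0 6.9526427448254395 3.4503673975674594
-14.999999999999998 11.118006492727426 6.214619001465402
-17.0 12.79548797775552 7.308244202015408
-19.0 14.481347554558878 8.392965432753979
-21.0 16.176846649210987 9.467461127949957
```

```bash
python3 -m creep '{"xyz":[[-0.0367,-0.007,0.0449],[-0.0367,-0.007,0.0449],[-0.0367,-0.007,0.0449],[-0.0367,-0.007,0.0449],[-0.0367,-0.007,0.0449],[-0.0367,-0.007,0.0449],[-0.0367,-0.007,0.0449],[-0.0367,-0.007,0.0449]],"twist":[0,0,0,0,0,0,0,0],"gripper":[0,0,0,0,0,0,0,0]}'
python3 -c "
from h import *
plan((-150,-60,150))"
```

```text
t: 7.15
eef_pos: [0.5023, 0.0093, 0.5146]
orientation: [-2.988, 0.208, -0.922]
wrist_force: [1.4, 0.3, 0.9]
gripper_width: 0.044
grip_force: 0.0
t 7.15 eef [0.5023 0.0093 0.5146] q [-0.585 -0.318  0.238  1.94   0.354  0.974 -2.167] F [1.4 0.3 0.9] w 0.044
mouth frame: tip mm [-129.6  -97.3  404. ] tilt 34.22 side 1.16 yaw -3.69
line yaw -1.88 finger z diff per 57mm -2.7 lead corner [-121.3  -97.8  409.6]
(-150, -60, 150) total [-0.1612 -0.0247  0.1992] n 5 per [-0.0322 -0.0049  0.0398]
```

```bash
python3 -m creep '{"xyz":[[-0.0322,-0.005,0.04],[-0.0322,-0.005,0.04],[-0.0322,-0.005,0.04]],"twist":[-0.085,-0.085,-0.085],"gripper":[0,0,0]}'
python3 -c "
from h import *
plan((-174,-45,80),(-174,-45,14))"
```

```text
t: 7.52
eef_pos: [0.491, 0.0249, 0.3616]
orientation: [2.935, 0.176, 0.9]
wrist_force: [0.5, -0.3, -0.3]
gripper_width: 0.0444
grip_force: 0.0
t 7.53 eef [0.491  0.0249 0.3616] q [-0.604 -0.252  0.244  2.234  0.483  0.646 -2.115] F [ 0.5 -0.3 -0.3] w 0.0444
mouth frame: tip mm [-142.3  -82.7  250.9] tilt 34.22 side 1.2 yaw 14.14
line yaw 10.4 finger z diff per 57mm 5.6 lead corner [-134.2  -80.7  256.5]
(-174, -45, 80) total [-0.1126 -0.0593  0.1242] n 3 per [-0.0375 -0.0198  0.0414]
(-174, -45, 14) total [-0.0366 -0.0064  0.0546] n 2 per [-0.0183 -0.0032  0.0273]
```

```bash
python3 -m creep '{"xyz":[[-0.0375,-0.02,0.0414],[-0.0375,-0.02,0.0414],[-0.0375,-0.02,0.0414]],"twist":[0,0,-0.08],"gripper":[0,0,0]}'
python3 - <<'E'
from h import *
plan((-174,-45,14))
im,P=cloud("top"); save(im,"t3w")
im2,_=cloud("scene"); save(cv2.resize(np.hstack([im[100:300,130:330],im2[130:330,120:320]]),(800,400)),"v3")
E
```

```text
t: 7.9
eef_pos: [0.4697, 0.0503, 0.2335]
orientation: [2.896, 0.21, 0.883]
wrist_force: [0.5, -0.4, -0.0]
gripper_width: 0.0443
grip_force: 0.0
t 7.9 eef [0.4697 0.0503 0.2335] q [-0.313 -0.054 -0.119  2.423  0.893  0.376 -2.638] F [ 0.5 -0.4 -0. ] w 0.0443
mouth frame: tip mm [-165.8  -60.1  122.8] tilt 34.38 side -0.57 yaw 16.47
line yaw 11.1 finger z diff per 57mm 8.1 lead corner [-157.8  -57.8  128.3]
(-174, -45, 14) total [-0.0625 -0.0317  0.085 ] n 2 per [-0.0312 -0.0159  0.0425]
```

View pics/v3.png

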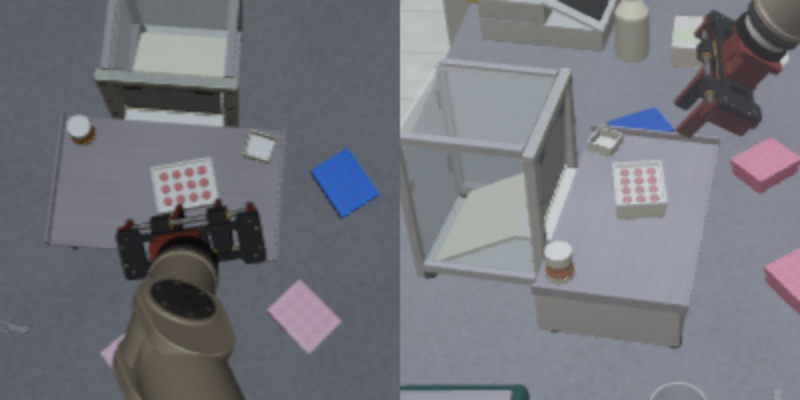

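```bash
python3 -m creep '{"xyz":[[-0.0312,-0.016,0.028],[-0.0312,-0.016,0.028]],"twist":[0,0],"gripper":[0,0]}'
python3 - <<'E'
from h import *
plan((-174,-45,14))
E
```

```text
t: 8.25
eef_pos: [0.4662, 0.0488, 0.2106]
orientation: [2.871, 0.211, 0.867]
wrist_force: [0.3, -0.3, -0.2]
gripper_width: 0.0441
grip_force: 0.0
t 8.25 eef [0.4662 0.0488 0.2106] q [ 0.106  0.019 -0.558  2.427  1.088  0.384 -2.84 ] F [ 0.3 -0.3 -0.2] w 0.0441
mouth frame: tip mm [-169.2  -62.7   99.9] tilt 34.34 side -2.12 yaw 17.07
line yaw 10.76 finger z diff per 57mm 9.6 lead corner [-161.1  -60.2  105.3]
(-174, -45, 14) total [-0.0458 -0.0325  0.0675] n 2 per [-0.0229 -0.0163  0.0338]
```

```bash
cat > kin.py <<'E'
from h import *
from scipy.optimize import least_squares
Q=np.array([[1.06789091,.47779622,.022352,1.5564646,-.01150138,1.10927286,-.08310083],[.185,.261,-.264,1.424,.068,1.465,-1.742],[-.042,.788,.349,.386,-.281,1.915,-1.591],[-.048,.881,.802,.242,-.711,1.915,-1.553],[-.302,.714,.878,.796,-.598,1.636,-1.398],[-.094,.482,.312,.535,-.199,1.915,-1.602],[-.229,.261,.438,.606,-.171,1.915,-1.604],[-.38,.16,.627,.494,-.19,1.915,-1.605],[-.585,-.318,.238,1.94,.354,.974,-2.167],[-.604,-.252,.244,2.234,.483,.646,-2.115],[-.313,-.054,-.119,2.423,.893,.376,-2.638],[.106,.019,-.558,2.427,1.088,.384,-2.84]])
X=np.array([[.2594,-.6226,.2467],[.6029,-.0511,.4479],[.8312,-.0855,.5573],[.8649,-.0964,.5746],[.8298,-.0827,.5148],[.713,-.072,.7229],[.6044,-.0679,.8375],[.5347,-.0686,.9499],[.5023,.0093,.5146],[.491,.0249,.3616],[.4697,.0503,.2335],[.4662,.0488,.2106]])
O=np.array([[-3.0789,-.6158,0],[3.138,-.147,.001],[-3.125,.179,-.111],[-3.119,.193,-.264],[-3.112,.183,-.272],[-3.098,.171,-.349],[-3.071,.183,-.588],[-2.995,.189,-.924],[-2.988,.208,-.922],[2.935,.176,.9],[2.896,.21,.883],[2.871,.211,.867]])
def rz(a): return R.from_euler('z',a).as_matrix()
def ry(a): return R.from_euler('y',a).as_matrix()
def fk(q,p):
    h,L1,a,L2,b,c,d,o1,o7=p
    A=rz(q[0]+o1)@ry(q[1]); x=np.array([0,0,h])+A@[0,0,L1]
    A=A@rz(q[2]); x=x+A@[a,0,0]
    A=A@ry(q[3]); x=x+A@[b,0,L2]
    A=A@rz(q[4])@ry(q[5]); x=x+A@[c,0,d]
    return x,A@rz(q[6]+o7)
def fit():
    def f(p):
        r=[]
        for q,x,o in zip(Q,X,O):
            xx,A=fk(q,p); r+=list(xx-x)+list(.3*R.from_matrix(A.T@R.from_rotvec(o).as_matrix()).as_rotvec())
        return np.array(r)
    best=None
    for o1 in (0,np.pi,-2.24):
        for o7 in (0,np.pi,1.57,-1.57):
            s=least_squares(f,[.34,.4,0,.4,0,0,.25,o1,o7])
            if best is None or s.cost<best.cost: best=s
    return best,f
if __name__=="__main__":
    s,f=fit(); print(s.cost,s.x.round(4)); print(np.abs(f(s.x)).reshape(-1,6).max(1).round(4)); np.save("kin.npy",s.x)
E
python3 kin.py
```

```text
0.5382793015276267 [ 0.8875  0.5303 -0.0587  0.5097  0.2571  0.2272  0.6858 -0.2609 -1.8   ]
[0.8454 0.2869 0.123  0.0672 0.1519 0.0699 0.0667 0.1731 0.1059 0.0793
 0.0941 0.1004]
```

```bash
python3 - <<'E'
import re
t=open('kin.py').read()
i=t.index("def fk"); 
t=t[:i]+'''
def fk(q,p,sg):
    h,L1,a,L2,b,c,d,o1,o7,y1,y2,y3,o3,o5=p; s1,s3,s5,s7=sg
    A=rz(s1*q[0]+o1)@ry(q[1]); x=np.array([0,0,h])+A@[0,y1,L1]
    A=A@rz(s3*q[2]+o3); x=x+A@[a,0,0]
    A=A@ry(q[3]); x=x+A@[b,y2,L2]
    A=A@rz(s5*q[4]+o5)@ry(q[5]); x=x+A@[c,y3,d]
    return x,A@rz(s7*q[6]+o7)
def res(p,sg):
    r=[]
    for q,x,o in zip(Q,X,O):
        xx,A=fk(q,p,sg); r+=list(xx-x)+list(.3*R.from_matrix(A.T@R.from_rotvec(o).as_matrix()).as_rotvec())
    return np.array(r)
if __name__=="__main__":
    import itertools
    best=None
    for sg in itertools.product((1,-1),repeat=4):
        for o7 in (0,np.pi,1.57,-1.57):
            s=least_squares(res,[.34,.4,0,.4,0,0,.25,0,o7,0,0,0,0,0],args=(sg,))
            if best is None or s.cost<best[0]: best=(s.cost,sg,s.x)
    print(best[0],best[1],best[2].round(4)); print(np.abs(res(best[2],best[1])).reshape(-1,6).max(1).round(4)); np.savez("kin.npz",p=best[2],sg=best[1])
'''
open('kin.py','w').write(t)
E
time python3 kin.py
```

```text
5.212781798003349e-07 (-1, -1, -1, -1) [ 2.8690e-01  5.4160e-01 -1.0000e-04  4.7270e-01 -0.0000e+00 -0.0000e+00
  3.1040e-01  6.0000e-04  1.5711e+00 -3.0500e-02 -3.1400e-02 -7.0000e-04
 -2.0000e-04  1.0000e-04]
[0.0001 0.0002 0.0001 0.0002 0.0003 0.0002 0.0002 0.0002 0.0002 0.0002
 0.0002 0.0002]
real	1m37.563s
user	1m38.056s
sys	0m0.088s
```

```bash
cat > ik.py <<'E'
from kin import *
K=np.load("kin.npz"); p=K["p"]; sg=K["sg"]
lo=np.array([-2.96,-.34,-1.41,.24,-1.37,.17,-2.96])+.02; hi=np.array([2.96,2.1,1.46,2.44,4.51,1.92,2.96])-.02
def ori(tilt,tw,half=0):  # mouth-frame tool matrix
    t=np.radians(tilt); X=np.array([np.cos(t),0,np.sin(t)]); Z=np.array([np.sin(t),0,-np.cos(t)]); T=np.stack([X,np.cross(Z,X),Z],1)
    return T@rz(np.radians(tw)+half*np.pi)
def ik(tip,T,q0s):
    Rw=B.T@T; x=M+B.T@(np.array(tip)/1000)-Rw[:,2]*.025; best=None
    for q0 in q0s:
        f=lambda q:np.r_[fk(q,p,sg)[0]-x,.3*R.from_matrix(fk(q,p,sg)[1].T@Rw).as_rotvec()]
        s=least_squares(f,np.clip(q0,lo+1e-3,hi-1e-3),bounds=(lo,hi),max_nfev=100)
        if best is None or s.cost<best.cost: best=s
    return best.x,np.sqrt(2*best.cost)
E
python3 - <<'E'
from ik import *
seeds=[Q[9],Q[10],Q[11],[0,-.1,0,2.3,0,.4,-1.6],[0,-.1,0,2.3,0,.4,1.5],[.5,-.1,-.5,2.3,.5,.4,1.5],[-.5,-.1,.5,2.3,-.5,.4,1.5],[-.5,-.1,.5,2.3,-.5,.4,-1.5]]
for half in (0,1):
  for tilt in (34,30,27):
    for x in (-170,-160,-150):
        for z in (100,14):
            q,e=ik((x,-42,z),ori(tilt,-18,half),seeds); print(half,tilt,x,z,"err mm",round(e*1e3,1),q.round(2))
E
```

```text
0 34 -170 100 err mm 0.0 [ 0.11  0.02 -0.59  2.42  1.06  0.36 -2.77]
0 34 -170 14 err mm 23.4 [ 0.38  0.39 -0.97  2.42  1.65  0.64  2.94]
0 34 -160 100 err mm 0.0 [-0.18  0.02 -0.28  2.42  1.05  0.35 -2.75]
0 34 -160 14 err mm 15.8 [ 0.37  0.38 -0.93  2.42  1.68  0.6   2.94]
0 34 -150 100 err mm 0.0 [-0.54  0.02  0.09  2.42  1.04  0.34 -2.73]
0 34 -150 14 err mm 7.9 [ 0.37  0.37 -0.91  2.42  1.7   0.58  2.94]
0 30 -170 100 err mm 0.0 [-0.49 -0.    0.04  2.4   0.76  0.38 -2.46]
0 30 -170 14 err mm 16.0 [-0.13  0.2  -0.32  2.42  1.25  0.31 -2.94]
0 30 -160 100 err mm 0.0 [ 0.11  0.05 -0.54  2.35  0.8   0.39 -2.47]
0 30 -160 14 err mm 13.5 [-0.34  0.21 -0.08  2.42  1.24  0.26 -2.94]
0 30 -150 100 err mm 0.0 [-0.12  0.05 -0.31  2.35  0.78  0.38 -2.44]
0 30 -150 14 err mm 10.9 [-0.55  0.22  0.16  2.42  1.24  0.2  -2.94]
0 27 -170 100 err mm 0.0 [-0.44  0.01  0.01  2.36  0.59  0.42 -2.28]
0 27 -170 14 err mm 2.1 [-0.12  0.21 -0.32  2.42  1.24  0.31 -2.94]
0 27 -160 100 err mm 0.0 [-1.25 -0.02  0.86  2.39  0.6   0.41 -2.25]
0 27 -160 14 err mm 0.0 [-0.33  0.22 -0.08  2.42  1.23  0.25 -2.93]
[... 671 characters left out ...]
56  0.73 -0.01]
1 30 -160 100 err mm 0.0 [-0.93 -0.01  0.5   2.41  0.76  0.37  0.7 ]
1 30 -160 14 err mm 0.0 [ 0.25  0.29 -0.75  2.42  1.53  0.45 -0.05]
1 30 -150 100 err mm 0.0 [-0.51  0.03  0.09  2.37  0.74  0.37  0.73]
1 30 -150 14 err mm 0.0 [ 0.15  0.28 -0.62  2.41  1.52  0.41 -0.04]
1 27 -170 100 err mm 1.1 [-0.68 -0.    0.26  2.37  0.58  0.42  0.88]
1 27 -170 14 err mm 4.2 [-0.24  0.21 -0.19  2.42  1.19  0.29  0.24]
1 27 -160 100 err mm 0.0 [-0.39  0.03 -0.02  2.35  0.58  0.41  0.89]
1 27 -160 14 err mm 0.0 [-0.1   0.23 -0.34  2.41  1.27  0.31  0.18]
1 27 -150 100 err mm 1.0 [ 0.12  0.08 -0.52  2.3   0.64  0.43  0.86]
1 27 -150 14 err mm 0.0 [ 0.15  0.28 -0.61  2.37  1.31  0.39  0.19]
```

Run:
```python
from ik import *
seeds=[Q[10],Q[11],[0,.2,0,2.3,0.3,.3,-1.6],[.2,.2,-.5,2.3,1,.4,-2.2],[-.2,.2,.5,2.3,-.8,.4,-1.],[.6,.5,-1.2,2.3,1.4,.7,-2.6]]
for tilt in (34,31,28,25):
    for tw in (0,-9):
        for x in (-160,-145,-100,-50,15):
            q,e=ik((x,-38 if x<-120 else -10,15),ori(tilt,tw),seeds); print(tilt,tw,x,"err mm",round(e*1e3,1),q.round(2))
```

```text
34 0 -160 err mm 38.8 [-0.86  0.21  0.48  2.42  0.91  0.19 -2.94]
34 0 -145 err mm 32.9 [-1.35  0.47  1.14  2.42 -1.35  0.19 -0.72]
34 0 -100 err mm 23.4 [-1.3   0.52  1.08  2.35 -1.35  0.19 -0.77]
34 0 -50 err mm 18.2 [-1.14  0.54  0.96  2.26 -1.35  0.19 -0.74]
34 0 15 err mm 9.5 [-0.97  0.59  0.83  2.14 -1.35  0.19 -0.71]
34 -9 -160 err mm 35.7 [-0.75  0.21  0.36  2.42  1.07  0.19 -2.94]
34 -9 -145 err mm 32.0 [-0.82  0.21  0.43  2.42  1.07  0.19 -2.94]
34 -9 -100 err mm 23.4 [-1.3   0.52  1.08  2.35 -1.35  0.19 -0.61]
34 -9 -50 err mm 18.1 [-1.14  0.54  0.96  2.26 -1.35  0.19 -0.58]
34 -9 15 err mm 8.7 [-0.43  0.43  0.12  2.11  1.16  0.19 -2.94]
31 0 -160 err mm 24.9 [-0.78  0.21  0.39  2.42  0.91  0.19 -2.94]
31 0 -145 err mm 20.2 [-1.3   0.45  1.1   2.42 -1.35  0.19 -0.7 ]
31 0 -100 err mm 10.2 [-1.25  0.5   1.03  2.35 -1.35  0.19 -0.75]
31 0 -50 err mm 4.5 [-1.1   0.53  0.91  2.26 -1.35  0.19 -0.72]
31 0 15 err mm 0.0 [-0.93  0.57  0.8   2.13 -1.22  0.2  -0.83]
31 -9 -160 err mm 21.8 [-0.65  0.21  0.25  2.42  1.07  0.2  -2.94]
31 -9 -145 err mm 18.3 [-0.7   0.22  0.32  2.41  1.
[... 810 characters left out ...]
 mm 0.0 [-0.54  0.45  0.29  2.07  0.32  0.19 -2.11]
25 0 -160 err mm 0.0 [-0.5   0.21  0.1   2.4   0.92  0.23 -2.94]
25 0 -145 err mm 0.0 [-0.36  0.23 -0.03  2.37  0.94  0.25 -2.94]
25 0 -100 err mm 0.0 [-0.21  0.31 -0.21  2.25  0.95  0.33 -2.93]
25 0 -50 err mm 0.0 [-0.8   0.41  0.55  2.18 -0.2   0.2  -1.81]
25 0 15 err mm 0.0 [-0.67  0.49  0.48  2.04 -0.24  0.26 -1.73]
25 -9 -160 err mm 0.0 [-0.06  0.24 -0.38  2.38  1.1   0.33 -2.94]
25 -9 -145 err mm 0.0 [ 0.1   0.28 -0.54  2.34  1.13  0.38 -2.94]
25 -9 -100 err mm 0.0 [-0.09  0.32 -0.35  2.24  1.01  0.37 -2.83]
25 -9 -50 err mm 0.0 [-0.22  0.37 -0.14  2.15  0.81  0.32 -2.59]
25 -9 15 err mm 0.0 [-0.53  0.46  0.29  2.03  0.12  0.26 -1.9 ]
```

```bash
python3 -m creep '{"xyz":[[0.015,0,-0.01],[0,0,0],[0,0,0],[0,0,0],[0,0,0],[0,0,0],[0,0,0],[0,0,0],[0,0,0]],"twist":[0.185,0.185,0.185,0.185,0.185,0.185,0.185,0.185,0.185],"gripper":[0,0,0,0,0,0,0,0,0]}'
python3 -m creep '{"xyz":[[0,0,0],[0,0,0],[0,0,0],[0,0,0],[0,0,0],[0,0,0],[0,0,0],[0,0,0]],"twist":[0.185,0.185,0.185,0.185,0.185,0.185,0.185,0.185],"gripper":[0,0,0,0,0,0,0,0]}'
cat >> h.py <<'E'
def plan(*ts):
    s,T,tip=st(); g=-1 if T[0,0]<0 else 1
    print("line yaw",np.degrees(np.arctan2(g*T[0,1],-g*T[1,1])).round(2),"left finger lower by",(g*57*T[2,1]).round(1),"lead corner",((tip+g*.01*T[:,0])*1e3).round(1))
    for t in ts:
        d=T.T@(np.array(t)/1000-tip); n=int(np.ceil(np.linalg.norm(d)/.06)); print(t,"total",d.round(4),"n",n,"per",(d/n).round(4)); tip=np.array(t)/1000
E
python3 -c "
from h import *
plan((-174,-45,60))"
```

```text
t: 9.38
eef_pos: [0.4589, 0.0419, 0.2488]
orientation: [-2.344, 1.509, -0.773]
wrist_force: [-0.4, 0.5, -0.0]
gripper_width: 0.0439
grip_force: 0.0
t: 10.38
eef_pos: [0.4529, -0.0021, 0.2374]
orientation: [-0.696, 2.419, -0.234]
wrist_force: [0.5, 0.5, -0.8]
gripper_width: 0.0439
grip_force: 0.0
t 10.38 eef [ 0.4529 -0.0021  0.2374] q [ 1.511 -0.337 -1.403  2.434 -1.322  0.343 -2.956] F [ 0.5  0.5 -0.8] w 0.0439
mouth frame: tip mm [-177.  -112.3  127.3] tilt 36.57 side 3.0 yaw -136.7
line yaw 31.93 left finger lower by 18.2 lead corner [-170.7 -106.4  132.4]
(-174, -45, 60) total [-0.0077  0.0742  0.0593] n 2 per [-0.0039  0.0371  0.0296]
```

```bash
python3 -c "
from h import *
plan((-70,-60,270))"
```

```text
t 10.38 eef [ 0.4529 -0.0021  0.2374] q [ 1.511 -0.337 -1.403  2.434 -1.322  0.343 -2.956] F [ 0.5  0.5 -0.8] w 0.0439
mouth frame: tip mm [-177.  -112.3  127.3] tilt 36.57 side 3.0 yaw -136.7
line yaw 31.93 left finger lower by 18.2 lead corner [-170.7 -106.4  132.4]
(-70, -60, 270) total [-0.1702 -0.0571 -0.0481] n 4 per [-0.0425 -0.0143 -0.012 ]
```

```bash
python3 -m creep '{"xyz":[[-0.0425,-0.0143,-0.012],[-0.0425,-0.0143,-0.012],[-0.0425,-0.0143,-0.012],[-0.0425,-0.0143,-0.012],[0,0,0],[0,0,0],[0,0,0],[0,0,0],[0,0,0],[0,0,0]],"twist":[0,0,0,0,-0.185,-0.185,-0.185,-0.185,-0.185,-0.185],"gripper":[0,0,0,0,0,0,0,0,0,0]}'
python3 -c "
from h import *
plan((-70,-60,270))"
```

```text
t: 11.62
eef_pos: [0.5419, -0.0067, 0.3281]
orientation: [-1.923, 1.626, -0.691]
wrist_force: [-0.8, -0.9, 0.5]
gripper_width: 0.0439
grip_force: 0.0
t 11.62 eef [ 0.5419 -0.0067  0.3281] q [ 1.412 -0.168 -1.32   2.232 -0.93   0.312 -2.137] F [-0.8 -0.9  0.5] w 0.0439
mouth frame: tip mm [ -86.1 -106.9  219.8] tilt 42.41 side 7.3 yaw -76.27
line yaw -73.7 left finger lower by -38.7 lead corner [ -83.7 -116.6  220.2]
(-70, -60, 270) total [-0.0393 -0.0551 -0.0201] n 2 per [-0.0196 -0.0276 -0.01  ]
```

```bash
python3 -m creep '{"xyz":[[0,0,-0.05],[0,0,-0.05],[0,0,0],[0,0,0],[0,0,0],[0,0,0],[0,0,0],[0,0,0],[0,0,0],[0,0,0]],"twist":[-0.185,-0.185,-0.185,-0.185,-0.185,-0.185,-0.185,-0.185,-0.185,-0.185],"gripper":[0,0,0,0,0,0,0,0,0,0]}'
python3 -c "
from h import *
plan((-70,-60,270))"
```

```text
t: 12.88
eef_pos: [0.4954, -0.0111, 0.3769]
orientation: [2.835, 0.487, 1.115]
wrist_force: [0.1, 0.2, -0.0]
gripper_width: 0.0441
grip_force: 0.0
t 12.88 eef [ 0.4954 -0.0111  0.3769] q [ 0.579 -0.259 -0.543  2.256 -0.51   0.406 -0.833] F [ 0.1  0.2 -0. ] w 0.0441
mouth frame: tip mm [-132.1 -115.7  268.5] tilt 42.01 side 7.07 yaw 29.49
line yaw 21.1 left finger lower by 9.5 lead corner [-125.5 -111.9  275. ]
(-70, -60, 270) total [ 0.0626 -0.0289  0.047 ] n 2 per [ 0.0313 -0.0145  0.0235]
```

```bash
python3 -c "
from h import *
plan((-175,-48,70))"
```

```text
t 12.88 eef [ 0.4954 -0.0111  0.3769] q [ 0.579 -0.259 -0.543  2.256 -0.51   0.406 -0.833] F [ 0.1  0.2 -0. ] w 0.0441
mouth frame: tip mm [-132.1 -115.7  268.5] tilt 42.01 side 7.07 yaw 29.49
line yaw 21.1 left finger lower by 9.5 lead corner [-125.5 -111.9  275. ]
(-175, -48, 70) total [-0.133  -0.1105  0.1262] n 4 per [-0.0333 -0.0276  0.0315]
```

```bash
python3 -m creep '{"xyz":[[-0.033,-0.0276,0.0315],[-0.033,-0.0276,0.0315],[-0.033,-0.0276,0.0315],[-0.033,-0.0276,0.0315]],"twist":[0,0,0,0],"gripper":[0,0,0,0]}'
python3 -c "
from h import *
plan((-175,-48,70))"
```

```text
t: 13.38
eef_pos: [0.4704, 0.0479, 0.2608]
orientation: [2.857, 0.508, 1.097]
wrist_force: [0.1, 0.8, 0.6]
gripper_width: 0.044
grip_force: 0.0
t 13.38 eef [0.4704 0.0479 0.2608] q [ 1.157 -0.208 -1.252  2.428 -1.321  0.174 -0.131] F [0.1 0.8 0.6] w 0.044
mouth frame: tip mm [-162.7  -58.7  152.1] tilt 40.82 side 8.02 yaw 29.59
line yaw 22.16 left finger lower by 8.6 lead corner [-156.1  -54.9  158.5]
(-175, -48, 70) total [-0.057  -0.0268  0.055 ] n 2 per [-0.0285 -0.0134  0.0275]
```

```bash
python3 -m creep '{"xyz":[[-0.03,-0.005,0.045],[-0.03,-0.005,0.045],[-0.03,-0.005,0.045]],"twist":[0.03,0.03,0.03],"gripper":[0,0,0]}'
python3 -c "
from h import *
plan((-175,-48,70))"
```

```text
t: 13.75
eef_pos: [0.4681, 0.0303, 0.2376]
orientation: [-2.908, -0.397, -1.049]
wrist_force: [-0.1, 0.2, -0.5]
gripper_width: 0.0442
grip_force: 0.0
t 13.75 eef [0.4681 0.0303 0.2376] q [ 1.36  -0.112 -1.405  2.433 -1.367  0.17  -0.079] F [-0.1  0.2 -0.5] w 0.0442
mouth frame: tip mm [-164.3  -75.8  128.2] tilt 38.39 side 9.54 yaw 22.43
line yaw 19.51 left finger lower by 3.6 lead corner [-157.1  -72.8  134.6]
(-175, -48, 70) total [-0.0362 -0.0333  0.0431] n 2 per [-0.0181 -0.0167  0.0215]
```

```bash
python3 -m creep '{"xyz":[[-0.033,0,0.05],[-0.033,0,0.05],[-0.033,0,0.05],[-0.033,0,0.05]],"twist":[0,0,0,0],"gripper":[0,0,0,0]}'
python3 -c "
from h import *
plan((-175,-48,70))"
```

```text
t: 14.25
eef_pos: [0.4646, -0.0022, 0.2232]
orientation: [-2.866, -0.411, -1.0]
wrist_force: [0.1, 0.2, 0.5]
gripper_width: 0.0438
grip_force: 0.0
t 14.25 eef [ 0.4646 -0.0022  0.2232] q [ 1.221  0.018 -1.198  2.434 -1.256  0.17  -0.059] F [0.1 0.2 0.5] w 0.0438
mouth frame: tip mm [-165.6 -107.2  113.6] tilt 36.58 side 12.41 yaw 21.94
line yaw 21.29 left finger lower by 0.8 lead corner [-158.3 -104.3  119.8]
(-175, -48, 70) total [-0.0166 -0.0592  0.0414] n 2 per [-0.0083 -0.0296  0.0207]
```

```bash
cat > sim.py <<'E'
from ik import *
LO=np.array([-2.96,-.34,-1.41,.24,-1.37,.17,-2.96])+.003; HI=np.array([2.96,2.1,1.46,2.44,4.51,1.92,2.96])-.003
DQ=np.array([2.39,2.39,3.14,3.14,3.14,3.14,3.14])*.7*.125
def row(q,d,tw,w=.3,reg=.003):
    x,A=fk(q,p,sg); xt=x+A@np.array(d); At=A@rz(tw)
    f=lambda v:np.r_[fk(v,p,sg)[0]-xt,w*R.from_matrix(fk(v,p,sg)[1].T@At).as_rotvec(),reg*(v-q)]
    lo,hi=np.maximum(LO,q-DQ),np.minimum(HI,q+DQ)
    return least_squares(f,np.clip(q,lo+1e-5,hi-1e-5),bounds=(lo,hi),max_nfev=30).x
def info(q):
    x,A=fk(q,p,sg); T=B@A; tip=B@(x-M)+T[:,2]*.025; g=-1 if T[0,0]<0 else 1
    return (tip*1e3).round(0),"tilt",np.degrees(np.arctan2(T[0,2],-T[2,2])).round(1),"side",np.degrees(np.arcsin(T[1,2])).round(1),"ly",np.degrees(np.arctan2(g*T[0,1],-g*T[1,1])).round(1)
def run(q,rows,**k):
    q=np.array(q,float)
    for d,tw in rows: q=row(q,d,tw,**k)
    return q
E
python3 - <<'E'
from sim import *
tests=[("up4",Q[5],[([0,0,-.06],0)]*4,Q[6]),("up5",Q[6],[([.02,0,-.055],0)]*5,Q[7]),("dn3",[1.157,-.208,-1.252,2.428,-1.321,.174,-.131],[([-.03,-.005,.045],.03)]*3,[1.36,-.112,-1.405,2.433,-1.367,.17,-.079]),("dn4",[1.36,-.112,-1.405,2.433,-1.367,.17,-.079],[([-.033,0,.05],0)]*4,[1.221,.018,-1.198,2.434,-1.256,.17,-.059])]
for w,reg in ((.1,.003),(.3,.003),(1,.003),(.3,.03),(1,.03)):
    for n,a,r,b in tests:
        q=run(a,r,w=w,reg=reg); print(w,reg,n,q.round(2),*info(q),"| real",np.round(b,2),*info(np.array(b)))
E
```

```text
0.1 0.003 up4 [-0.14  0.34  0.5   0.29 -0.32  1.92 -1.61] [  -2. -165.  825.] tilt 35.2 side 1.6 ly -0.6 | real [-0.23  0.26  0.44  0.61 -0.17  1.92 -1.6 ] [ -26. -165.  724.] tilt 21.7 side 1.2 ly -1.2
0.1 0.003 up5 [-0.41  0.21  1.19  0.24 -0.69  1.77 -1.56] [ -98. -173.  993.] tilt 57.4 side 0.7 ly -0.7 | real [-0.38  0.16  0.63  0.49 -0.19  1.92 -1.6 ] [ -90. -172.  839.] tilt 34.2 side 1.0 ly -1.3
0.1 0.003 dn3 [ 0.53  0.3  -0.62  2.41 -1.37  0.17  0.11] [-177.  -45.   12.] tilt 23.6 side 22.5 ly 29.9 | real [ 1.36 -0.11 -1.4   2.43 -1.37  0.17 -0.08] [-164.  -76.  128.] tilt 38.4 side 9.5 ly 19.5
0.1 0.003 dn4 [ 0.62  0.57 -0.62  2.38 -1.37  0.17  0.31] [-197.  -58.  -76.] tilt 15.3 side 27.6 ly 33.4 | real [ 1.22  0.02 -1.2   2.43 -1.26  0.17 -0.06] [-166. -107.  113.] tilt 36.6 side 12.4 ly 21.3
0.3 0.003 up4 [-0.19  0.3   0.46  0.44 -0.23  1.92 -1.6 ] [ -13. -164.  781.] tilt 29.0 side 1.6 ly -0.7 | real [-0.23  0.26  0.44  0.61 -0.17  1.92 -1.6 ] [ -26. -165.  724.] tilt 21.7 side 1.2 ly -1.2
0.3 0.003 up5 [-0.25  0.22  0.69  0.24 -0.37  1.92 -1.6 ] [ -96. -172.  924.] tilt
[... 2248 characters left out ...]
 | real [-0.23  0.26  0.44  0.61 -0.17  1.92 -1.6 ] [ -26. -165.  724.] tilt 21.7 side 1.2 ly -1.2
1 0.03 up5 [-0.37  0.14  0.55  0.61 -0.13  1.92 -1.61] [ -87. -170.  787.] tilt 27.7 side 1.2 ly -1.1 | real [-0.38  0.16  0.63  0.49 -0.19  1.92 -1.6 ] [ -90. -172.  839.] tilt 34.2 side 1.0 ly -1.3
1 0.03 dn3 [ 1.34 -0.16 -1.41  2.44 -1.33  0.17 -0.16] [-169.  -71.  128.] tilt 38.3 side 8.0 ly 18.7 | real [ 1.36 -0.11 -1.4   2.43 -1.37  0.17 -0.08] [-164.  -76.  128.] tilt 38.4 side 9.5 ly 19.5
1 0.03 dn4 [ 1.45 -0.01 -1.41  2.44 -1.18  0.17 -0.14] [-172. -113.  113.] tilt 36.2 side 10.3 ly 20.4 | real [ 1.22  0.02 -1.2   2.43 -1.26  0.17 -0.06] [-166. -107.  113.] tilt 36.6 side 12.4 ly 21.3
```

```bash
cat >> sim.py <<'E'
def goto(q,t,step=.055,nmax=12,tw=0,verb=True,w=.75):
    q=np.array(q,float); n=0
    while n<nmax:
        x,A=fk(q,p,sg); T=B@A; tip=B@(x-M)+T[:,2]*.025; d=T.T@(np.array(t)/1000-tip); L=np.linalg.norm(d)
        if L<.003: break
        q=row(q,d*min(1,step/L),tw,w=w); n+=1
    if verb: print("goto",t,"n",n,*info(q),q.round(2))
    return q
E
python3 - <<'E'
from sim import *
q0=np.array([1.221,.018,-1.198,2.434,-1.256,.17,-.059])
for y in (-40,50):
    print("y",y)
    q=goto(q0,(-60,-40,200)); q=goto(q,(-30,y,150)); q=goto(q,(-30,y,20),nmax=8); q=goto(q,(-90,y,20),nmax=8);q=goto(q,(-165,y,25),nmax=8);q=goto(q,(-165,y,25),nmax=12)
    print("then"); q=goto(q,(-165,y,120)); q=goto(q,(-165,-45,60)); q=goto(q,(-165,-45,16))
E
```

```text
y -40
goto (-60, -40, 200) n 5 [-60. -40. 200.] tilt 38.1 side 13.4 ly 21.9 [ 0.93  0.09 -1.11  2.16 -0.01  0.25 -1.42]
goto (-30, -40, 150) n 2 [-30. -40. 152.] tilt 37.7 side 13.9 ly 22.2 [ 0.71  0.23 -0.93  2.16  0.54  0.17 -1.92]
goto (-30, -40, 20) n 5 [-30. -40.  20.] tilt 32.9 side 13.9 ly 23.1 [ 0.76  0.62 -1.09  2.19  1.68  0.39 -2.88]
goto (-90, -40, 20) n 2 [-90. -40.  20.] tilt 32.8 side 13.9 ly 23.1 [ 0.92  0.69 -1.32  2.32  1.76  0.54 -2.96]
goto (-165, -40, 25) n 5 [-163.  -42.   27.] tilt 30.2 side 14.2 ly 24.4 [ 1.01  0.57 -1.41  2.43  1.67  0.46 -2.96]
goto (-165, -40, 25) n 0 [-163.  -42.   27.] tilt 30.2 side 14.2 ly 24.4 [ 1.01  0.57 -1.41  2.43  1.67  0.46 -2.96]
then
goto (-165, -40, 120) n 7 [-165.  -40.  120.] tilt 31.9 side 13.4 ly 23.6 [ 1.22  0.06 -1.41  2.36 -0.2   0.18 -1.23]
goto (-165, -45, 60) n 4 [-165.  -45.   61.] tilt 28.2 side 13.1 ly 24.1 [ 0.88  0.25 -1.14  2.39  0.9   0.17 -2.29]
goto (-165, -45, 16) n 3 [-165.  -45.   16.] tilt 26.9 side 13.1 ly 24.3 [ 0.71  0.35 -1.    2.41  1.52  0.19 -2.9 ]
y 50
goto (-60, -40, 200) n 5 [-60. -40. 200.] ti
[... 294 characters left out ...]

goto (-90, 50, 20) n 4 [-88.  49.  21.] tilt 30.7 side 14.8 ly 25.3 [ 0.74  0.81 -1.41  2.25  1.69  0.75 -2.96]
goto (-165, 50, 25) n 7 [-164.   49.   27.] tilt 26.6 side 15.1 ly 27.4 [ 0.76  0.63 -1.41  2.35  1.54  0.6  -2.96]
goto (-165, 50, 25) n 0 [-164.   49.   27.] tilt 26.6 side 15.1 ly 27.4 [ 0.76  0.63 -1.41  2.35  1.54  0.6  -2.96]
then
goto (-165, 50, 120) n 3 [-164.   51.  118.] tilt 27.6 side 15.0 ly 27.2 [ 0.9   0.23 -1.41  2.28  0.71  0.35 -2.25]
goto (-165, -45, 60) n 2 [-165.  -43.   61.] tilt 27.6 side 15.0 ly 27.2 [ 0.97  0.3  -1.23  2.38  0.87  0.19 -2.18]
goto (-165, -45, 16) n 2 [-164.  -46.   19.] tilt 26.4 side 15.0 ly 27.4 [ 0.79  0.37 -1.05  2.4   1.42  0.17 -2.71]
```

Run:
```python
from sim import *
q0=np.array([1.221,.018,-1.198,2.434,-1.256,.17,-.059])
q=goto(q0,(-60,-45,200)); q=goto(q,(-120,-45,130)); q=goto(q,(-172,-45,70),nmax=5); q=goto(q,(-172,-45,18),nmax=5); q=goto(q,(-172,-45,18),nmax=5)
print("B"); q=goto(q0,(-60,-45,200)); q=goto(q,(-30,-45,140)); q=goto(q,(-100,-45,80)); q=goto(q,(-172,-45,60),nmax=5); q=goto(q,(-172,-45,18),nmax=5)
print("fwd"); q2=goto(q,(-80,-15,18),step=.015); 
seeds=[[.2,.3,-.5,2.2,1,.4,.4],[-.2,.5,.5,2.1,-.8,.4,2.],[.6,.5,-1.2,2.2,1.6,.7,-.1],[.6,.5,-1.2,2.2,1.6,.7,-2.9],[-.9,.6,.9,2.1,-1.2,.3,.8]]
for half in (0,1):
    for tilt in (32,35,38):
        for x in (-60,0):
            q,e=ik((x,-10,16),ori(tilt,0,half),seeds); print(half,tilt,x,"err mm",round(e*1e3,1),q.round(2))
```

```text
goto (-60, -45, 200) n 5 [-60. -45. 200.] tilt 38.1 side 13.4 ly 21.8 [ 0.94  0.09 -1.1   2.16 -0.05  0.25 -1.37]
goto (-120, -45, 130) n 4 [-120.  -45.  130.] tilt 36.1 side 13.1 ly 22.0 [ 1.16  0.2  -1.4   2.32  0.85  0.17 -2.24]
goto (-172, -45, 70) n 5 [-168.  -45.   72.] tilt 33.2 side 12.8 ly 22.6 [ 1.09  0.31 -1.41  2.44  1.52  0.25 -2.92]
goto (-172, -45, 18) n 5 [-168.  -45.   20.] tilt 29.6 side 13.2 ly 24.2 [ 1.    0.58 -1.41  2.44  1.67  0.49 -2.96]
goto (-172, -45, 18) n 3 [-169.  -45.   19.] tilt 29.3 side 13.2 ly 24.2 [ 1.    0.59 -1.41  2.44  1.66  0.49 -2.95]
B
goto (-60, -45, 200) n 5 [-60. -45. 200.] tilt 38.1 side 13.4 ly 21.8 [ 0.94  0.09 -1.1   2.16 -0.05  0.25 -1.37]
goto (-30, -45, 140) n 3 [-30. -45. 140.] tilt 37.2 side 13.8 ly 22.2 [ 0.73  0.26 -0.95  2.16  0.68  0.17 -2.04]
goto (-100, -45, 80) n 3 [-100.  -45.   82.] tilt 35.0 side 13.7 ly 22.6 [ 0.85  0.32 -1.12  2.32  1.5   0.19 -2.86]
goto (-172, -45, 60) n 5 [-166.  -44.   63.] tilt 32.7 side 13.7 ly 23.2 [ 1.08  0.37 -1.41  2.44  1.58  0.29 -2.95]
goto (-172, -45, 18) n 5 [-167.  -45.   20.] tilt 29.
[... 236 characters left out ...]
   2.84]
0 32 0 err mm 1.9 [-0.98  0.57  0.84  2.17 -1.35  0.19 -0.71]
0 35 -60 err mm 0.0 [-0.25  0.36 -0.19  2.28  1.71  0.34  2.59]
0 35 0 err mm 0.0 [-0.47  0.42  0.14  2.18  1.64  0.19  2.68]
0 38 -60 err mm 0.0 [-0.25  0.36 -0.2   2.32  1.91  0.4   2.38]
0 38 0 err mm 0.0 [-0.58  0.43  0.27  2.22  2.11  0.2   2.18]
1 32 -60 err mm 0.0 [ 0.07  0.39 -0.54  2.23  1.5   0.44 -0.27]
1 32 0 err mm 0.0 [ 0.13  0.47 -0.56  2.1   1.42  0.46 -0.11]
1 35 -60 err mm 0.0 [-0.03  0.38 -0.43  2.27  1.68  0.43 -0.48]
1 35 0 err mm 0.0 [ 0.08  0.47 -0.52  2.14  1.6   0.46 -0.3 ]
1 38 -60 err mm 0.0 [ 0.    0.4  -0.49  2.3   1.84  0.5  -0.64]
1 38 0 err mm 0.0 [-0.52  0.43  0.19  2.22  2.03  0.22 -0.87]
```

Run:
```python
from sim import *
q0=np.array([1.221,.018,-1.198,2.434,-1.256,.17,-.059])
q=goto(q0,(-60,-45,200)); 
for k in range(17): q=row(q,[0,0,0],-.185 if k<16 else -.08,w=.75)
print(*info(q),q.round(2))
for tgt in [(-120,-45,130),(-172,-45,70),(-172,-45,18)]: q=goto(q,tgt,nmax=6)
q=goto(q,(-100,-25,16),step=.012); 
for k in range(5): q=row(q,[0,0,0],.08,w=.75)
print(*info(q),q.round(2)); q=goto(q,(-60,-10,16),step=.012);q=goto(q,(0,-10,16),step=.012)
```

```text
goto (-60, -45, 200) n 5 [-60. -45. 200.] tilt 38.1 side 13.4 ly 21.8 [ 0.94  0.09 -1.1   2.16 -0.05  0.25 -1.37]
[-60. -45. 200.] tilt 38.1 side 13.4 ly 17.4 [ 1.19  0.19 -1.41  2.15  0.38  0.28  1.29]
goto (-120, -45, 130) n 3 [-118.  -44.  128.] tilt 37.0 side 13.1 ly 17.4 [ 1.15  0.22 -1.41  2.33  1.06  0.17  0.59]
goto (-172, -45, 70) n 6 [-166.  -44.   73.] tilt 33.7 side 12.8 ly 17.8 [ 1.09  0.31 -1.41  2.44  1.56  0.26  0.09]
goto (-172, -45, 18) n 6 [-162.  -44.   21.] tilt 30.6 side 12.6 ly 18.1 [ 0.99  0.59 -1.41  2.44  1.71  0.52  0.02]
goto (-100, -25, 16) n 6 [-100.  -25.   16.] tilt 30.6 side 12.6 ly 18.1 [ 0.86  0.67 -1.31  2.31  1.67  0.56  0.1 ]
[-100.  -25.   16.] tilt 30.6 side 12.6 ly -1.8 [ 0.88  0.72 -1.36  2.31  1.67  0.62 -0.28]
goto (-60, -10, 16) n 4 [-60. -10.  16.] tilt 30.6 side 12.6 ly -1.8 [ 0.81  0.75 -1.31  2.22  1.64  0.64 -0.22]
goto (0, -10, 16) n 5 [ -0. -10.  16.] tilt 30.6 side 12.6 ly -1.8 [ 0.77  0.81 -1.26  2.09  1.57  0.64 -0.08]
```

```bash
python3 -c "
from h import *
plan((-60,-45,200))"
```

```text
t 14.25 eef [ 0.4646 -0.0022  0.2232] q [ 1.221  0.018 -1.198  2.434 -1.256  0.17  -0.059] F [0.1 0.2 0.5] w 0.0438
mouth frame: tip mm [-165.6 -107.2  113.6] tilt 36.58 side 12.41 yaw 21.94
line yaw 21.29 left finger lower by 0.8 lead corner [-158.3 -104.3  119.8]
(-60, -45, 200) total [ 0.1486 -0.0184  0.0071] n 3 per [ 0.0495 -0.0061  0.0024]
```

```bash
python3 -m creep '{"xyz":[[0.0495,-0.006,0.0024],[0.0495,-0.006,0.0024],[0.0495,-0.006,0.0024],[0,0,0],[0,0,0],[0,0,0],[0,0,0],[0,0,0],[0,0,0],[0,0,0]],"twist":[0,0,0,-0.185,-0.185,-0.185,-0.185,-0.185,-0.185,-0.185],"gripper":[0,0,0,0,0,0,0,0,0,0]}'
python3 -c "
from h import *
plan((-60,-45,200))"
```

```text
t: 15.5
eef_pos: [0.5212, 0.032, 0.2671]
orientation: [1.883, 1.939, 0.82]
wrist_force: [0.0, 0.0, 0.0]
gripper_width: 0.0439
grip_force: 0.0
t 15.5 eef [0.5212 0.032  0.2671] q [ 1.216  0.076 -1.311  2.279 -0.335  0.202  0.266] F [0. 0. 0.] w 0.0439
mouth frame: tip mm [-112.6  -67.6  157.5] tilt 36.04 side 13.54 yaw 100.11
line yaw -86.95 left finger lower by -34.0 lead corner [-110.9  -77.3  155.8]
(-60, -45, 200) total [0.0198 0.0685 0.0019] n 2 per [0.0099 0.0343 0.001 ]
```

```bash
python3 -m creep '{"xyz":[[0.01,0.034,0],[0,0,0],[0,0,0],[0,0,0],[0,0,0],[0,0,0],[0,0,0],[0,0,0],[0,0,0]],"twist":[-0.185,-0.185,-0.185,-0.185,-0.185,-0.185,-0.185,-0.185,-0.1],"gripper":[0,0,0,0,0,0,0,0,0]}'
python3 -c "
from h import *
plan((-120,-45,130),(-172,-45,70))"
```

```text
t: 16.62
eef_pos: [0.5476, 0.0405, 0.2888]
orientation: [-0.045, 2.491, 0.237]
wrist_force: [-1.2, 0.3, 0.2]
gripper_width: 0.0438
grip_force: 0.0
t 16.62 eef [0.5476 0.0405 0.2888] q [ 1.237  0.139 -1.393  2.204  0.082  0.256  1.427] F [-1.2  0.3  0.2] w 0.0438
mouth frame: tip mm [-87.1 -56.7 179.2] tilt 36.02 side 13.54 yaw -176.45
line yaw 10.43 left finger lower by -9.1 lead corner [-79.1 -56.2 185.2]
(-120, -45, 130) total [0.0551 0.0094 0.0226] n 2 per [0.0276 0.0047 0.0113]
(-172, -45, 70) total [ 0.0775 -0.0002  0.0174] n 2 per [ 0.0387 -0.0001  0.0087]
```

```bash
python3 -m creep '{"xyz":[[0.0276,0.0047,0.0113],[0.0276,0.0047,0.0113],[0.0387,0,0.0087],[0.0387,0,0.0087]],"twist":[-0.05,-0.05,0,0],"gripper":[0,0,0,0]}'
python3 -c "
from h import *
plan((-172,-45,70),(-172,-45,18))"
```

```text
t: 17.12
eef_pos: [0.5019, 0.0432, 0.2223]
orientation: [-0.117, 2.506, 0.181]
wrist_force: [-0.0, -0.2, -0.1]
gripper_width: 0.0436
grip_force: 0.0
t 17.12 eef [0.5019 0.0432 0.2223] q [ 1.156  0.213 -1.385  2.355  0.977  0.173  0.588] F [-0.  -0.2 -0.1] w 0.0436
mouth frame: tip mm [-133.1  -58.7  112.3] tilt 35.03 side 12.08 yaw -171.77
line yaw 12.55 left finger lower by -5.8 lead corner [-125.1  -57.6  118.2]
(-172, -45, 70) total [0.0545 0.0174 0.0149] n 1 per [0.0545 0.0174 0.0149]
(-172, -45, 18) total [ 0.0307 -0.0053  0.0416] n 1 per [ 0.0307 -0.0053  0.0416]
```

```bash
python3 -m creep '{"xyz":[[0.03,0.009,0.005],[0.03,0.009,0.005],[0.03,0.005,0.005],[0.03,0,0.005]],"twist":[-0.03,-0.03,0,0],"gripper":[0,0,0,0]}'
python3 -c "
from h import *
plan((-175,-48,60),(-172,-45,18))"
```

```text
t: 17.62
eef_pos: [0.4703, 0.0579, 0.1688]
orientation: [-0.185, 2.551, 0.158]
wrist_force: [-0.0, 0.3, 0.5]
gripper_width: 0.0437
grip_force: 0.0
t 17.62 eef [0.4703 0.0579 0.1688] q [ 1.044  0.382 -1.407  2.434  1.548  0.35   0.051] F [-0.   0.3  0.5] w 0.0437
mouth frame: tip mm [-167.   -47.2   58.1] tilt 32.09 side 11.6 yaw -167.98
line yaw 14.83 left finger lower by -4.2 lead corner [-158.8  -45.5   63.6]
(-175, -48, 60) total [ 0.0056  0.0015 -0.0059] n 1 per [ 0.0056  0.0015 -0.0059]
(-172, -45, 18) total [ 0.0203 -0.001   0.037 ] n 1 per [ 0.0203 -0.001   0.037 ]
```

```bash
python3 -m creep '{"xyz":[[0.025,0,0.019],[0.025,0,0.019]],"twist":[0,0],"gripper":[0,0]}'
python3 -c "
from h import *
plan((-170,-46,17))"
```

```text
t: 17.88
eef_pos: [0.48, 0.0592, 0.1195]
orientation: [-0.188, 2.579, 0.159]
wrist_force: [-0.7, 0.4, -0.4]
gripper_width: 0.0439
grip_force: 0.0
t 17.88 eef [0.48   0.0592 0.1195] q [ 0.949  0.66  -1.406  2.433  1.739  0.61  -0.053] F [-0.7  0.4 -0.4] w 0.0439
mouth frame: tip mm [-158.   -45.1    8.3] tilt 30.48 side 11.38 yaw -167.87
line yaw 14.82 left finger lower by -4.3 lead corner [-149.7  -43.3   13.6]
(-170, -46, 17) total [ 0.0055  0.0029 -0.0135] n 1 per [ 0.0055  0.0029 -0.0135]
```

```bash
python3 -m creep '{"xyz":[[-0.003,0.0005,-0.006]],"twist":[0],"gripper":[0]}'
python3 - <<'E'
from h import *
plan((-100,-25,15))
im,P=cloud("top"); im2,_=cloud("scene"); save(cv2.resize(np.hstack([im[120:240,150:290],im2[150:270,160:300]]),(800,343),interpolation=cv2.INTER_CUBIC),"v4")
b=ctrl.boxes_of("sample_center","top"); print(b[:3])
E
```

```text
t: 18.0
eef_pos: [0.4785, 0.0607, 0.1244]
orientation: [-0.185, 2.583, 0.171]
wrist_force: [-0.4, 1.5, -0.4]
gripper_width: 0.0439
grip_force: 0.0
t 18.0 eef [0.4785 0.0607 0.1244] q [ 0.959  0.632 -1.405  2.43   1.707  0.575 -0.035] F [-0.4  1.5 -0.4] w 0.0439
mouth frame: tip mm [-159.8  -43.6   13.2] tilt 30.14 side 11.8 yaw -168.16
line yaw 14.85 left finger lower by -4.8 lead corner [-151.4  -41.8   18.5]
(-100, -25, 15) total [-0.0539  0.0028  0.0317] n 2 per [-0.027   0.0014  0.0158]
[{'pixel': [197.7, 276.4], 'p': 0.97}, {'pixel': [303.3, 193.2], 'p': 0.96}, {'pixel': [221.5, 192.1], 'p': 0.56}]
```

View pics/v4.png

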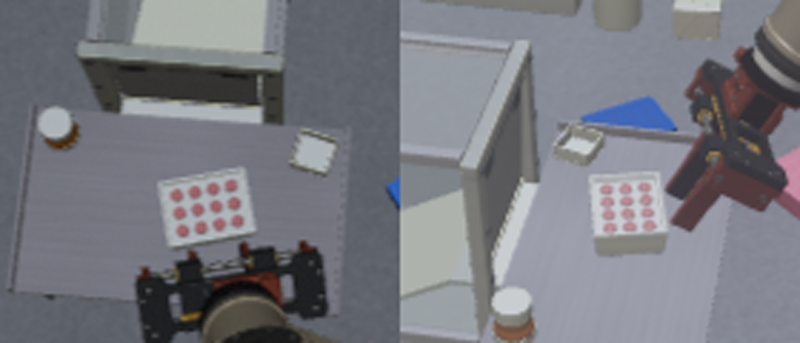

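```bash
python3 -c "
from h import *
plan((-131,-33,14),(-103,-22,15))"
```

```text
t 18.15 eef [0.4788 0.059  0.1271] q [ 0.962  0.62  -1.407  2.431  1.707  0.573 -0.035] F [-0.8 -0.3  0.7] w 0.0438
mouth frame: tip mm [-159.1  -45.5   16. ] tilt 30.5 side 11.43 yaw -167.87
line yaw 14.85 left finger lower by -4.3 lead corner [-150.9  -43.7   21.3]
(-131, -33, 14) total [-0.0245  0.0047  0.0181] n 1 per [-0.0245  0.0047  0.0181]
(-103, -22, 15) total [-0.0257  0.0035  0.0153] n 1 per [-0.0257  0.0035  0.0153]
```

```bash
python3 -m creep '{"xyz":[[-0.0061,0.001,0.0045],[-0.0061,0.001,0.0045],[-0.0061,0.001,0.0045],[-0.0061,0.001,0.0045],[-0.0064,0.001,0.0039],[-0.0064,0.001,0.0039],[-0.0064,0.001,0.0039],[0,0,0]],"twist":[0,0,0,0,0,0,0,0],"gripper":[0,0,0,0,0,0,0,0]}'
cat >> h.py <<'E'
def box(fn=None):
    im,P=cloud("scene"); T=(P-M)@B.T*1000
    a,b,c=np.moveaxis(T,-1,0); hsv=cv2.cvtColor(im,cv2.COLOR_RGB2HSV)
    m=(c>24)&(c<37)&(a>-170)&(a<35)&(abs(b)<75)&(a<35)
    m=cv2.morphologyEx(m.astype(np.uint8),cv2.MORPH_OPEN,np.ones((3,3)))
    k,l,s,_=cv2.connectedComponentsWithStats(m); 
    if k>1:
        i=1+s[1:,4].argmax(); r=cv2.minAreaRect(np.stack([a[l==i],b[l==i]],1).astype(np.float32)); print("box rect",r,s[i,4])
    return im
E
python3 - <<'E'
from h import *
plan((-90,-17,15)); im2=box(); im,P=cloud("top")
save(cv2.resize(np.hstack([im[120:240,150:290],im2[150:270,160:300]]),(800,343),interpolation=cv2.INTER_CUBIC),"v5")
E
```

```text
t: 19.15
eef_pos: [0.5303, 0.0737, 0.1263]
orientation: [-0.186, 2.576, 0.159]
wrist_force: [-0.7, 0.3, -0.2]
gripper_width: 0.0438
grip_force: 0.0
t 19.15 eef [0.5303 0.0737 0.1263] q [ 0.855  0.674 -1.335  2.326  1.675  0.608  0.025] F [-0.7  0.3 -0.2] w 0.0438
mouth frame: tip mm [-109.2  -26.1   15.2] tilt 30.62 side 11.39 yaw -167.95
line yaw 14.76 left finger lower by -4.3 lead corner [-100.9  -24.3   20.6]
(-90, -17, 15) total [-0.0173  0.0039  0.0116] n 1 per [-0.0173  0.0039  0.0116]
box rect ((-67.74835968017578, -10.980949401855469), (69.75164794921875, 94.22297668457031), 15.018491744995117) 582
```

View pics/v5.png

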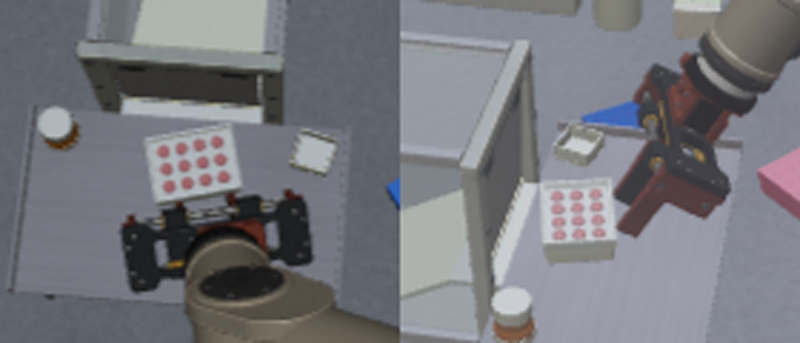

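Run:
```python
from h import *
s,T,tip=st(); tip0=tip.copy()
d=np.array([15,9,0])/6000
for k in range(6):
    print((T.T@d).round(4)); T=T@R.from_rotvec([0,0,.052]).as_matrix()
print("line yaw",np.degrees(np.arctan2(-T[0,1],T[1,1])),"left lower",-57*T[2,1])
for v in ((8,1,0),(8,0,0)): print(v,(T.T@np.array(v)/1000).round(4))
```

```text
t 19.25 eef [0.5297 0.0736 0.1261] q [ 0.856  0.673 -1.336  2.327  1.675  0.608  0.025] F [ 0.4  0.3 -0.3] w 0.0438
mouth frame: tip mm [-109.8  -26.3   15.1] tilt 30.6 side 11.38 yaw -167.92
[-0.0023  0.0008  0.0015]
[-0.0023  0.0009  0.0015]
[-0.0022  0.001   0.0015]
[-0.0022  0.0012  0.0015]
[-0.0021  0.0013  0.0015]
[-0.0021  0.0014  0.0015]
line yaw -0.7176094865150306 left lower -13.361378617131686
(8, 1, 0) [-0.0068  0.0011  0.0042]
(8, 0, 0) [-0.0069  0.0001  0.004 ]
```

```bash
python3 -m creep '{"xyz":[[-0.0027,0.001,0.002],[-0.0027,0.0011,0.002],[-0.0027,0.0012,0.002],[-0.0027,0.0013,0.002],[-0.0027,0.0014,0.002],[-0.0027,0.0014,0.002],[0,0,0]],"twist":[0.045,0.045,0.045,0.045,0.045,0.045,0],"gripper":[0,0,0,0,0,0,0]}'
python3 - <<'E'
from h import *
plan((-60,-10,15)); im2=box()
E
```

```text
t: 20.12
eef_pos: [0.5489, 0.0824, 0.1253]
orientation: [0.162, 2.592, 0.257]
wrist_force: [-0.7, 0.6, -0.4]
gripper_width: 0.0441
grip_force: 0.0
t 20.12 eef [0.5489 0.0824 0.1253] q [ 0.825  0.72  -1.339  2.285  1.664  0.655 -0.217] F [-0.7  0.6 -0.4] w 0.0441
mouth frame: tip mm [-91.4 -15.7  14.2] tilt 30.58 side 11.37 yaw 174.33
line yaw 1.43 left finger lower by -12.2 lead corner [-82.8 -16.6  19.1]
(-60, -10, 15) total [-0.0271  0.005   0.0161] n 1 per [-0.0271  0.005   0.0161]
box rect ((-61.167362213134766, -9.39267349243164), (97.2800064086914, 95.19873809814453), 1.523066520690918) 627
```

```bash
python3 -m creep '{"xyz":[[-0.0069,0.001,0.0041],[-0.0069,0.001,0.0041],[-0.0069,0.001,0.0041],[-0.0069,0.001,0.0041],[-0.0069,0.001,0.0041],[0,0,0]],"twist":[0,0,0,0,0,0],"gripper":[0,0,0,0,0,0]}'
python3 - <<'E'
from h import *
plan((-10,-4,15)); im2=box(); im,_=cloud("top")
s,T,tip=st(); 
for y in (-.089,.089): print("body edge",((tip-.08*T[:,2]-.0375*T[:,0]+y*T[:,1])*1e3).round(1))
save(cv2.resize(np.hstack([im[110:230,150:290],im2[150:270,120:260]]),(800,343),interpolation=cv2.INTER_CUBIC),"v6")
E
```

```text
t: 20.92
eef_pos: [0.5903, 0.0848, 0.1264]
orientation: [0.163, 2.592, 0.258]
wrist_force: [-0.1, 0.8, 0.4]
gripper_width: 0.0438
grip_force: 0.0
t 20.93 eef [0.5903 0.0848 0.1264] q [ 0.781  0.755 -1.298  2.197  1.626  0.66  -0.135] F [-0.1  0.8  0.4] w 0.0438
mouth frame: tip mm [-50.4  -9.6  15.3] tilt 30.63 side 11.38 yaw 174.26
line yaw 1.39 left finger lower by -12.2 lead corner [-41.8 -10.5  20.2]
(-10, -4, 15) total [-0.0344  0.0044  0.0215] n 1 per [-0.0344  0.0044  0.0215]
box rect ((-16.19202995300293, -8.284111022949219), (73.79116821289062, 108.4726333618164), 23.615482330322266) 529
t 21.02 eef [0.5896 0.0848 0.1262] q [ 0.781  0.755 -1.298  2.199  1.626  0.66  -0.136] F [ 0.4 -1.1 -0.7] w 0.0441
mouth frame: tip mm [-51.2  -9.7  15.1] tilt 30.6 side 11.37 yaw 174.31
body edge [ -56.5 -115.6   82. ]
body edge [-60.8  58.2 120.1]
```

View pics/v6.png

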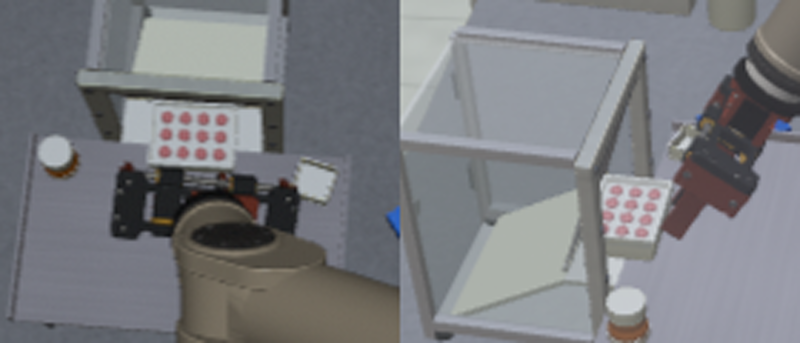

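```bash
python3 -m creep '{"xyz":[[-0.0068,0.0009,0.0044],[-0.0068,0.0009,0.0044],[-0.0068,0.0009,0.0044],[-0.0068,0.0009,0.0044],[-0.0068,0.0009,0.0044],[0,0,0]],"twist":[0.016,0.016,0.016,0.016,0.016,0],"gripper":[0,0,0,0,0,0]}'
python3 - <<'E'
from h import *
plan((1,-4,15),(5,-3,15)); s,T,tip=st()
for y in (-.089,-.06,.089): print("body edge",((tip-.08*T[:,2]-.0375*T[:,0]-y*T[:,1]*-1)*1e3).round(1))
E
```

```text
t: 21.78
eef_pos: [0.631, 0.0855, 0.1251]
orientation: [0.268, 2.588, 0.286]
wrist_force: [0.2, 0.4, -0.3]
gripper_width: 0.0439
grip_force: 0.0
t 21.77 eef [0.631  0.0855 0.1251] q [ 0.743  0.8   -1.267  2.11   1.593  0.675 -0.134] F [ 0.2  0.4 -0.3] w 0.0439
mouth frame: tip mm [-10.   -5.1  14. ] tilt 30.62 side 11.36 yaw 169.19
line yaw -2.74 left finger lower by -14.4 lead corner [-1.4 -6.8 18.8]
(1, -4, 15) total [-0.0098  0.0018  0.0049] n 1 per [-0.0098  0.0018  0.0049]
(5, -3, 15) total [-0.0033  0.0012  0.0022] n 1 per [-0.0033  0.0012  0.0022]
t 21.77 eef [0.631  0.0855 0.1251] q [ 0.743  0.8   -1.267  2.11   1.593  0.675 -0.134] F [ 0.2  0.4 -0.3] w 0.0439
mouth frame: tip mm [-10.   -5.1  14. ] tilt 30.62 side 11.36 yaw 169.19
body edge [ -21.6 -113.1   76.8]
body edge [-20.3 -85.1  84.1]
body edge [-13.4  58.9 121.8]
```

```bash
python3 -m creep '{"xyz":[[-0.0062,0.001,0.0033],[-0.0062,0.001,0.0033],[0,0,0]],"twist":[0,0,0],"gripper":[0,0,0]}'
python3 - <<'E'
from h import *
plan((8,-3,15)); im2,P2=cloud("scene"); im,P=cloud("top")
save(cv2.resize(np.hstack([im[70:210,150:290],im2[150:290,100:240]]),(800,400),interpolation=cv2.INTER_CUBIC),"v7")
E
```

```text
t: 22.15
eef_pos: [0.6452, 0.0853, 0.1261]
orientation: [0.268, 2.588, 0.286]
wrist_force: [-1.3, -0.1, 0.7]
gripper_width: 0.0444
grip_force: 0.0
t 22.15 eef [0.6452 0.0853 0.1261] q [ 0.732  0.812 -1.258  2.078  1.576  0.678 -0.101] F [-1.3 -0.1  0.7] w 0.0444
mouth frame: tip mm [ 4.2 -4.  15. ] tilt 30.63 side 11.35 yaw 169.2
line yaw -2.72 left finger lower by -14.4 lead corner [12.8 -5.7 19.7]
(8, -3, 15) total [-0.0031  0.0012  0.0021] n 1 per [-0.0031  0.0012  0.0021]
```

View pics/v7.png

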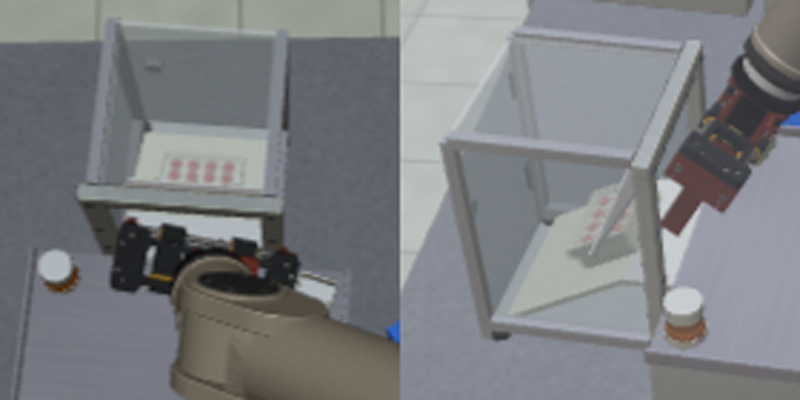

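The box is tipped on the chute, seen under the open flap (scene crop ~(605,215)). The boat and jar are untouched. I wait a moment to see whether it slides down.

```bash
python3 -m creep '{"xyz":[[0,0,0],[0,0,0],[0,0,0]],"twist":[0,0,0],"gripper":[0,0,0]}'
python3 - <<'E'
from h import *
plan((-90,-8,30),(-150,-20,130)); im2,P2=cloud("scene"); im,P=cloud("top")
save(cv2.resize(np.hstack([im[70:210,150:290],im2[150:290,100:240]]),(800,400),interpolation=cv2.INTER_CUBIC),"v8")
E
```

```text
t: 22.62
eef_pos: [0.6442, 0.0855, 0.1258]
orientation: [0.267, 2.589, 0.286]
wrist_force: [0.1, -0.4, 0.4]
gripper_width: 0.0439
grip_force: 0.1
t 22.62 eef [0.6442 0.0855 0.1258] q [ 0.732  0.811 -1.258  2.08   1.576  0.678 -0.102] F [ 0.1 -0.4  0.4] w 0.0439
mouth frame: tip mm [ 3.2 -3.9 14.7] tilt 30.58 side 11.36 yaw 169.27
line yaw -2.68 left finger lower by -14.4 lead corner [11.8 -5.6 19.4]
(-90, -8, 30) total [ 0.0727 -0.0043 -0.0602] n 2 per [ 0.0364 -0.0021 -0.0301]
(-150, -20, 130) total [ 0.0026  0.0109 -0.1167] n 2 per [ 0.0013  0.0055 -0.0583]
```

View pics/v8.png

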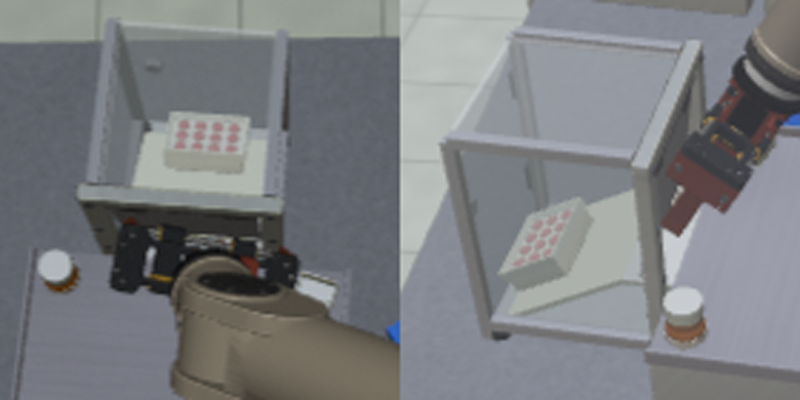

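The box lies at the foot of the chute, so I draw back.

```bash
python3 -m creep '{"xyz":[[0.0145,-0.001,-0.012],[0.0145,-0.001,-0.012],[0.0145,-0.001,-0.012],[0.0145,-0.001,-0.012],[0.0145,-0.001,-0.012],[0,0.005,-0.04],[0,0.005,-0.04],[0,0.005,-0.04],[0,0,0],[0,0,0]],"twist":[0,0,0,0,0,0,0,0,0,0],"gripper":[0,0,0,0,0,0,0,0,0,0]}'
python3 - <<'E'
from h import *
st(); im2,P2=cloud("scene"); im,P=cloud("top")
T=(P-M)@B.T*1000; a,b,c=np.moveaxis(T,-1,0)
for z0 in (20,60,100):
    m=(abs(c-z0)<12)&(abs(b)<60)&(a>-15)&(a<80); print(z0,m.sum(),np.percentile(a[m],[10,50,90]).round(1) if m.any() else "")
save(cv2.resize(np.hstack([im[70:230,130:290],im2[140:300,100:260]]),(800,400),interpolation=cv2.INTER_CUBIC),"v9")
E
```

```text
t: 23.98
eef_pos: [0.4996, 0.083, 0.2174]
orientation: [0.263, 2.615, 0.276]
wrist_force: [-0.4, -0.0, -0.0]
gripper_width: 0.044
grip_force: 0.0
t 23.98 eef [0.4996 0.083  0.2174] q [ 1.016  0.275 -1.4    2.291  0.874  0.365  0.308] F [-0.4 -0.  -0. ] w 0.044
mouth frame: tip mm [-141.1  -19.9  105.9] tilt 29.12 side 11.01 yaw 169.95
20 94 [5.6 6.7 8. ]
60 89 [3.5 4.6 5.6]
100 92 [1.2 2.1 3.3]
```

View pics/v9.png

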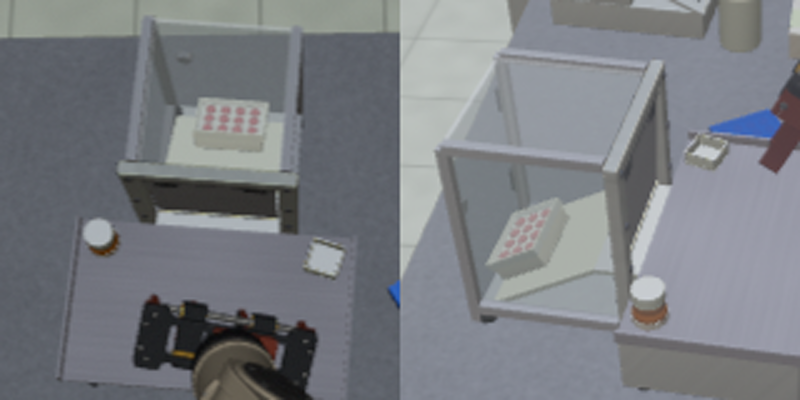

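The flap hangs shut (about 7 mm in near its lower edge), the box is at the foot of the chute, and the jar and boat stand where they were. The gripper touches nothing.

```bash
python3 -c "
from station import ctrl
print(ctrl.finish_job())"
```

```text
the job is handed in; nothing more can be done
None
```

I posted the sample box through the flap and down the chute; the flap hangs shut behind it, the jar and boat stand where they were, and the job was handed in at about 24 s of robot time.

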